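Load the bench tumbler and fit its handwheel

TASK

Load the bench tumbler: put all the light wooden blocks into its tub first, then bring the red scoop's lip down close over the tub and tip all six balls in on top of them (never tip it from high up), and stand the emptied scoop upright on the bench again. When the balls are in, lay the yellow cover on the tub and press it down flat until the black seal is fully home; after that push the handwheel squarely all the way down onto the square shaft and turn it clockwise to its stop. Leave the other things on the bench alone.

Things in the scene. Friction and masses are not known exactly. Their poses are not given: they have to be found in the camera images.
- tumbler: green bench tumbler, fixed. Origin on the bench under the middle of its tub; z up, y along the tub's long side to the gearbox. Tub inside 110 (x) x 150 (y) x 80 deep, walls 8, floor 15 and rim 95 above the bench. Base plate 15 thick, x -80 to 70, y -100 to 220. Gearbox: grey box 96 x 96, 64 high, centred at x -15, y 150, with a steel collar 60 across up to 70 above the bench (all mm).
- tub_rim (a point): centre of the tub's mouth at the height of the metal rim, 95 mm above the bench (axes as the tumbler's). The black seal stands up to 6 mm above the rim.
- seal (a joint): how far (m) the black rubber seal frame on the tub's rim is pressed down: 0 = up (its top 101 mm above the bench), 0.005 = fully home (96 mm). It sinks slowly under 15 to 20 N pressed down through the cover (the weight of the cover alone does not move it) and stays down.
- shaft_foot (a point): centre of the top face of the gearbox collar where the square shaft leaves it, 70 mm above the bench; fixed to the tumbler
- shaft_tip (a point): centre of the top end of the upright steel square shaft, 20 x 20 mm, 24 mm tall above the collar, its last 5.5 mm tapered to 13 mm; turns with the shaft; x and y lie square to the shaft's flats, z up
- shaft (a joint): angle of the square shaft (rad), growing clockwise seen from above: starts between 0 and 0.5 (0: its flats square to the tumbler's axes), stop at 1.3. It turns stiffly (about 0.12 N m) and stays where it is left.
- cover: yellow flat tub cover, 0.35 kg. Origin: centre of its underside, z up. Lowest a step 100 (x) x 140 (y) x 8 mm that enters the tub's mouth (5 mm to spare each side), then a flange 126 x 166, 5 thick, that rests on the seal; on top a black bar handle 18 (x) x 66 (y), 13 to 47 above the origin. Seated, x lies along the tumbler's x, either way round, origin 7 mm below tub_rim with the seal home.
- handwheel: handwheel, 0.3 kg. Origin: centre of the hub's underside, z up. Dark square hub 46 x 46 x 24 mm with a square bore 23 x 23 open below, 24 deep, mouth flared 3 mm; black disc 100 across at 24 to 34; red grip bar 66 (x) x 18 (y), 34 to 68 high. Bore flats are parallel to x and y: it fits the shaft any of four ways round, with about 8 degrees of play. Fully home its origin is at shaft_foot.
- scoop: red scoop, 0.25 kg, holding the balls. Origin: centre of its underside, z up, x to the pouring lip. Tray 100 (x) x 92 (y), walls to 48 high, front floor sloping up 39 degrees to the lip. Black bar handle 18 wide (y), 14 thick, rising backwards at 35 degrees; grip it, closing along y, at 105 behind (-x) and 76 above the origin. Balls roll out when tipped 45 to 65 degrees nose down (mm).
- scoop_lip (a point): middle of the scoop's pouring lip: 85 mm in front of and 31 mm above the scoop's origin
- block1: light wooden block, 60 (x) x 28 (y) x 28 (z) mm, 35 g, origin at the centre of its underside; two to four of these are present
- block2: light wooden block, 60 (x) x 28 (y) x 28 (z) mm, 35 g, origin at the centre of its underside; two to four of these are present
- block3: light wooden block, 60 (x) x 28 (y) x 28 (z) mm, 35 g, origin at the centre of its underside; two to four of these are present
- block4: light wooden block, 60 (x) x 28 (y) x 28 (z) mm, 35 g, origin at the centre of its underside; two to four of these are present
- ball1_center (a point): centre of a steel-coloured ball 24 mm across, 30 g; six of them start in the scoop
- ball2_center (a point): centre of a steel-coloured ball 24 mm across, 30 g; six of them start in the scoop
- ball3_center (a point): centre of a steel-coloured ball 24 mm across, 30 g; six of them start in the scoop
- ball4_center (a point): centre of a steel-coloured ball 24 mm across, 30 g; six of them start in the scoop
- ball5_center (a point): centre of a steel-coloured ball 24 mm across, 30 g; six of them start in the scoop
- ball6_center (a point): centre of a steel-coloured ball 24 mm across, 30 g; six of them start in the scoop
- glue: bystander, to be left alone: white glue bottle, 44 mm across, 110 high; origin at its underside
- battery_box: bystander, to be left alone: black battery box 62 x 32 x 16 mm; origin at its underside
- offcut: bystander, to be left alone: darker wooden offcut, 70 x 45 x 40 mm (thicker than the blocks); origin at its underside
- screwdriver: bystander, to be left alone: screwdriver; origin at its underside

How it is judged:
By the outcome, as a careful person would: the job done as asked, in the order asked, and still so for the second after the job is handed in, with the robot touching nothing.
Of block1, block2, block3, block4 only 2 to 4 are there at a start; the rules pass over those that are not, and their reading is None.
At some moment in a run one of block1, block2, block3, block4, cover, handwheel may be knocked a few centimetres aside while the robot is not near it.
It also fails if it takes over 210 s, if anything falls off the work surface, if the arm or the gripper's body presses on something with over 40 N, if the wrist force passes 120 N, or if a joint passes its speed limit or range.

ROBOT

A 7-joint arm with a two-finger parallel gripper is mounted at the origin on the work surface. World frame = base frame: x ahead of the robot, y to its left, z up, the work surface at z = 0. Lengths are in m, angles in degrees, forces in N, time in s.
With the tool pointing down it reaches from about 0.425 to 0.95 m from the base axis. Payload 4.7 kg.
Tool frame: the origin (TCP) lies where the fingers leave the gripper's body, on its centre line; the fingertips stand 70 mm ahead of it and the grasp point (between the pads) lies 51 mm ahead of it (arm.finger_overhang is the distance from the TCP to the fingertips, in m); y points along the fingers, x is the direction in which the jaws open and shut, and the axes are right-handed (so a half turn about y gives the same grasp; the last joint's range is limited). The gripper opens to 87 mm and grips with 3 to 60 N. Pads are 19 mm wide; open, the fingers measure 117 mm over their backs; the gripper's body (75 mm by 190 mm) begins 51 mm behind the grasp point.
Start: joints at [-67.947, 26.849, -2.785, 87.806, 1.381, 65.374, -4.715], TCP at [0.271, 0.618, 0.292] pointing down, gripper open.
Joint ranges: [-148.3, 148.3], [-19.14, 114.17], [-79.39, 73.82], [5.75, 140.21], [-59.74, 239.74], [12.07, 113.84], [-152.46, 152.46]. Speed limits (degrees/s): [147.25, 147.25, 180, 180, 180, 180, 180].

INTERFACE

Orientations are given as a 3x3 rotation matrix whose columns are the frame's x, y, z axes.
In Python, from workcell import arm, read_camera, get_calibration, finder gives the robot as it stands.
- The arm moves only by the tool drive_tool, never from a script. Its argument "deltas" is a list of rows, each a list of 7 numbers: the shift along the world's x, y, z normalised to -1 to 1, where 1 is 0.05 m, then the turn, a rotation vector about the world's x, y, z normalised to -1 to 1, where 1 is 0.12 rad, then the closure, from 0 (fully open) to 1 (shut). In form: [[x, y, z, rx, ry, rz, jaw], ...]. A call has 1 to 10 rows; each row shifts and turns the pose as measured when the row begins; what a row does not reach is not made up. A row lasts 1/10 s, in which the tool goes at most 50 mm and 8.59 degrees, less where a joint would pass 70% of its speed; a pose out of reach is approached as far as the arm can. A call with a number of a shift or a turn outside -1 to 1 is refused whole. A call with a gripper value outside its range is refused whole. The fingers move at their own pace and stop on an object; the grip force is fixed at half the most. Time passes only in rows, so rows that do not move let the fingers close. It gives the time, the measured TCP pose, the force and the opening at its end, in the units of the state.
- arm.observe(): the state, without advancing time (a new reading comes with each control period).
- read_camera(name): name is "side" or "top"; returns the picture (480x640x3 uint8, blue, green, red); there is no depth.
- get_calibration(name): a dict with "fx", "fy", "cx", "cy" (pixels), "distortion" ([k1, k2, p1, p2, k3] as OpenCV has them; the pictures are not rectified), "position" and "orientation" of the camera in the world. Camera axes: x right, y up, looking along -z (the intrinsics and any distortion apply to the point x, -y, -z); pixel columns grow to the right and rows downward; lengths in m; the calibration is good to about 2 mm. A picture is of the moment at which its call begins. get_calibration takes no time and is no camera call.
- arm.job_done(): hands the job in, once; it reports no verdict.
Trained networks look in the newest picture that a camera, given by its name, has taken for a name from the list of things; names that differ only in an ending like _2 or _b are one class to them, and where a whole thing is asked for, a point or a joint stands for the part that bears it (a point fixed in the world has none). Each returns a list of dicts, best first, with "score" (0 to 1); they miss things now and then, are a little off and sometimes report something else, mostly with a low value. They report only what shows in the picture. A call takes as long as a camera call.
- finder.find_in(query, camera): "centre" ([column, row] in pixels, amid what is visible of it).
- finder.pinpoint(query, camera): "centre" ([column, row] in pixels: a listed point, or the origin of a listed thing).
The state is a dict: "time": time; "joints": joint angles; "joint_vel": joint speeds; "joint_torque": joint torques, N m; "ee_pos": TCP position; "eef_rot": TCP orientation; "wrist_force": force on the tool from outside, world axes, zero at the start; "wrist_torque": the same for the moment, N m; "finger_gap": finger opening in m.
Only numpy, scipy, OpenCV 4.12 (cv2) and the standard library are available. Lean on these libraries where they do the work, as an engineer would, in place of code of your own. Each camera call takes 0.05 s, during which the arm holds its last target.

## Working session

There is one attempt and no reset: what is moved stays moved. The work goes in short steps, Python scripts to look and compute and a tool call to move; the robot and the scene stay as the last step left them, time stands still between calls to the robot, and variables do not carry over. Pictures are saved under pics/ and viewed, and the job is handed in when it is done.

Besides the shell and the picture viewer there is one more tool, called after ">>>" in YAML: its name, and indented under it one key for each argument. drive_tool: Moves the arm, as the interface text tells. Its arguments: {"type":"object","properties":{"deltas":{"type":"array","items":{"type":"array","items":{"type":"number","minimum":-1,"maximum":1}}}},"required":["deltas"]}

```bash
ls -la; mkdir -p pics
python3 - <<'E'
from workcell import arm, read_camera, get_calibration, finder
import cv2
s=arm.observe(); print(s)
for n in ("side","top"):
    cv2.imwrite(f"pics/{n}0.png",read_camera(n)); print(get_calibration(n))
print(arm.finger_overhang)
E
```

```text
total 12
drwxr-xr-x  3 agent agent 4096 Dec  6 04:50 .
drwxr-xr-x 23 root  root  4096 Dec  6 04:50 ..
drwxr-xr-x  2 agent agent 4096 Dec  6 04:50 pics
{'time': 0.0, 'joints': array([-67.947249  ,  26.90017858,  -2.78508572,  87.8730201 ,
         1.37845109,  65.37177485,  -4.71539171]), 'joint_vel': array([ 0.01338076,  0.07368127, -0.01237594,  0.00964807,  0.01602855,
        0.05292052,  0.01417964]), 'joint_torque': array([-2.63310640e-04, -5.07984531e+01, -8.05722596e-02, -2.36145991e+01,
       -6.11730572e-02,  3.83113185e-02,  2.09725476e-04]), 'ee_pos': array([0.27119809, 0.61763854, 0.2911707 ]), 'eef_rot': array([[ 4.02059542e-01, -7.60231175e-04, -9.15613208e-01],
       [ 9.15611454e-01, -1.79234074e-03,  4.02060260e-01],
       [-1.94674960e-03, -9.99998105e-01, -2.45513254e-05]]), 'wrist_force': array([-0.22622678, -0.03730201,  0.31111847]), 'wrist_torque': array([ 0.05781937, -0.0415996 ,  0.02959327]), 'finger_gap': 0.08674528530249274}
{'fx': 509.75220684332515, 'fy': 509.75220684332515, 'cx': 321.60145326918337, 'cy': 239.86278231009695, 'distortion': array([-0.01192176,  0.        ,  0.        ,  0.        ,  0.        ]), 'position': array([0.45583299, 0.580439  , 0.94444804]), 'orientation': array([[-0.97261295,  0.18919654, -0.13501379],
       [-0.23206033, -0.75765513,  0.6100055 ],
       [ 0.01311704,  0.62463059,  0.7808102 ]])}
{'fx': 523.8160869504139, 'fy': 523.8160869504139, 'cx': 318.28015594998635, 'cy': 231.4888160629889, 'distortion': array([-0.14894048,  0.        ,  0.        ,  0.        ,  0.        ]), 'position': array([ 0.47448042, -0.07902002,  1.38893977]), 'orientation': array([[ 0.01467491,  0.99482666, -0.10052146],
       [-0.99988338,  0.01502554,  0.00273184],
       [ 0.00422809,  0.10046964,  0.99493114]])}
0.0697
```

View pics/side0.png

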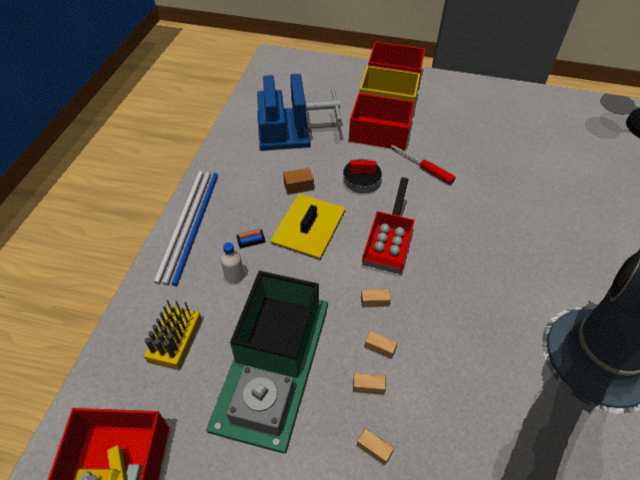

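View pics/top0.png

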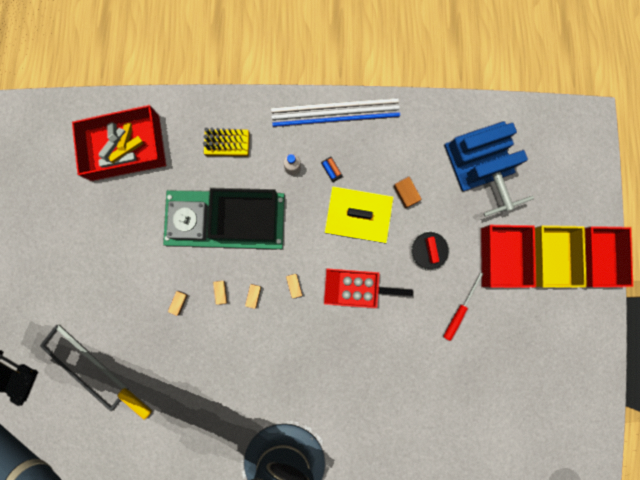

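```bash
cat > h.py <<'E'
from workcell import arm, read_camera, get_calibration, finder
import cv2, numpy as np
C={n:get_calibration(n) for n in("side","top")}
F=np.diag([1.,-1,-1])
def KD(n):
    c=C[n]; return np.array([[c['fx'],0,c['cx']],[0,c['fy'],c['cy']],[0,0,1.]]),np.array(c['distortion'])
def proj(n,P):
    K,D=KD(n); c=C[n]; R=F@c['orientation'].T; t=-R@c['position']
    return cv2.projectPoints(np.array(P,float).reshape(-1,1,3),cv2.Rodrigues(R)[0],t,K,D)[0].reshape(-1,2)
def ray(n,px):
    K,D=KD(n); u=cv2.undistortPoints(np.array(px,float).reshape(-1,1,2),K,D).reshape(-1,2)
    d=np.c_[u,np.ones(len(u))]@F@C[n]['orientation'].T
    return C[n]['position'],d/np.linalg.norm(d,axis=1)[:,None]
def unproj(n,px,z):
    o,d=ray(n,px); return (o+d*((z-o[2])/d[:,2])[:,None])
def tri(pa,pb):
    o1,d1=ray("side",[pa]);o2,d2=ray("top",[pb]);A=np.zeros((3,3));b=np.zeros(3)
    for o,d in((o1,d1[0]),(o2,d2[0])):
        M=np.eye(3)-np.outer(d,d);A+=M;b+=M@o
    p=np.linalg.solve(A,b); return p
def fit(name,pts_local,z,im=None):pass
E
python3 - <<'E'
from h import *
for q in ["tumbler","tub_rim","shaft_foot","shaft_tip","cover","handwheel","scoop","scoop_lip","block1","glue","battery_box","offcut","screwdriver"]:
    for n in("top","side"):
        if n=="top":read_camera(n)
        read_camera(n)
        for r in finder.pinpoint(q,n)[:5 if 'block' in q else 1]:
            z={'tub_rim':.095,'shaft_foot':.07,'shaft_tip':.094,'scoop_lip':.031}.get(q,0)
            print(q,n,np.round(r['centre'],1),round(r['score'],2),np.round(unproj(n,[r['centre']],z)[0],4))
print(arm.observe()['time'])
E
```

```text
tumbler top [245.8 219.1] 0.74 [0.6452 0.1117 0.    ]
tumbler side [278.9 333.5] 0.6 [0.6473 0.1051 0.    ]
tub_rim top [241.9 208.7] 0.56 [0.6596 0.1093 0.095 ]
tub_rim side [277.8 313.2] 0.8 [0.6423 0.1118 0.095 ]
shaft_foot top [183.3 216.8] 0.57 [0.6403 0.2636 0.07  ]
shaft_foot side [259.1 395.2] 0.77 [0.6326 0.2656 0.07  ]
shaft_tip top [183.  218.6] 0.43 [0.6327 0.258  0.094 ]
shaft_tip side [260.  389.7] 0.78 [0.6292 0.2645 0.094 ]
cover top [357.1 213.7] 0.96 [ 0.6643 -0.1861  0.    ]
handwheel top [427.  250.3] 0.89 [ 0.5686 -0.3744  0.    ]
handwheel side [362.2 180.9] 0.96 [ 0.5619 -0.3756  0.    ]
scoop top [355.6 287.5] 0.86 [ 0.4675 -0.1837  0.    ]
scoop side [389.3 243.2] 0.68 [ 0.4614 -0.1864 -0.    ]
scoop_lip top [324.  283.6] 0.76 [ 0.4766 -0.0995  0.031 ]
scoop_lip side [380.5 261.2] 0.88 [ 0.4725 -0.1058  0.031 ]
block1 top [254.7 294.3] 0.82 [0.4454 0.0828 0.    ]
block1 top [181.5 302.3] 0.81 [0.4199 0.2783 0.    ]
block1 top [221.7 290.6] 0.8 [0.4534 0.1709 0.    ]
block1 top [292.  288.9] 0.68 [ 0.4614 -0.0157  0.    ]
block1 side [366.6 386.2] 0.95 [ 0.4506  0.174  -0.    ]
block1 side [378.6 344. ] 0.81 [0.4428 0.0795 0.    ]
block1 side [374.  448.5] 0.69 [0.4168 0.2858 0.    ]
block1 side [378.2 301.6] 0.56 [ 0.4603 -0.0204  0.    ]
glue top [293.6 167.4] 0.83 [ 0.788  -0.0135  0.    ]
glue side [235.6 273.9] 0.97 [ 0.784  -0.0153  0.    ]
battery_box top [327.8 169.5] 0.87 [ 0.7836 -0.1061  0.    ]
battery_box side [252.7 241.5] 0.76 [ 0.7759 -0.1132 -0.    ]
offcut top [403.4 194.3] 0.71 [ 0.7192 -0.3111  0.    ]
offcut side [299.  186.9] 0.72 [ 0.7166 -0.3139  0.    ]
screwdriver top [461.3 306.2] 0.67 [ 0.4202 -0.4674  0.    ]
screwdriver side [420.4 165. ] 0.77 [ 0.4203 -0.4739  0.    ]
3.35
```

```bash
cat >> h.py <<'E'
from scipy.optimize import minimize
def box(x0,x1,y0,y1,z0,z1): return np.array([[x,y,z] for x in(x0,x1) for y in(y0,y1) for z in(z0,z1)])/1000.
def cyl(r,z0,z1,n=24):
    a=np.arange(n)*2*np.pi/n; return np.array([[r*np.cos(t),r*np.sin(t),z] for z in(z0,z1) for t in a])/1000.
def T2(P,p,z=0):
    c,s=np.cos(p[2]),np.sin(p[2]); return np.c_[P[:,0]*c-P[:,1]*s+p[0],P[:,0]*s+P[:,1]*c+p[1],P[:,2]+z]
S=4
def render(n,parts,p,roi,z=0):
    x0,y0,x1,y1=roi; m=np.zeros(((y1-y0)*S,(x1-x0)*S),np.uint8)
    for P in parts:
        q=proj(n,T2(P,p,z)); h=cv2.convexHull(((q-[x0-.5,y0-.5])*S*16).astype(np.int32)) # pixel centre offset
        cv2.fillConvexPoly(m,h,255,shift=4)
    return cv2.resize(m,(x1-x0,y1-y0),interpolation=cv2.INTER_AREA)/255.
def silfit(parts,maskf,p0,cams=("top","side"),z=0,ims=None,pad=25,step=(.006,.006,.15),verbose=0):
    ims=ims or {n:read_camera(n) for n in cams}
    D=[]
    for n in cams:
        q=np.vstack([proj(n,T2(P,p0,z)) for P in parts]); a=np.maximum(q.min(0)-pad,0).astype(int); b=np.minimum(q.max(0)+pad,[640,480]).astype(int)
        roi=(a[0],a[1],b[0],b[1]); im=ims[n][a[1]:b[1],a[0]:b[0]]; D.append((n,roi,maskf(im).astype(float)))
    def cost(p): return sum(np.abs(render(n,parts,p,r,z)-m).sum()/max(m.sum(),1) for n,r,m in D)
    best=None
    for k in range(2):
        s0=p0 if best is None else best.x
        r=minimize(cost,s0,method='Nelder-Mead',options=dict(initial_simplex=np.array([s0]+[np.array(s0)+np.eye(3)[i]*step[i] for i in range(3)]),xatol=1e-4,fatol=1e-4,maxiter=200)); best=r
    return best.x,best.fun
def hsv(im): return cv2.cvtColor(im,cv2.COLOR_BGR2HSV).astype(int)
BLOCK=[box(-30,30,-14,14,0,28)]
def m_block(im): h=hsv(im); return (h[...,0]>8)&(h[...,0]<26)&(h[...,1]>70)&(h[...,2]>70)
COVER=[box(-63,63,-83,83,8,13)]
def m_yel(im): h=hsv(im); return cv2.morphologyEx(((h[...,0]>20)&(h[...,0]<36)&(h[...,1]>120)&(h[...,2]>60)).astype(np.uint8),cv2.MORPH_CLOSE,np.ones((15,15)))
def m_red(im): h=hsv(im); return ((h[...,0]<8)|(h[...,0]>172))&(h[...,1]>120)&(h[...,2]>50)
def m_green(im): h=hsv(im); return (h[...,0]>50)&(h[...,0]<95)&(h[...,1]>80)&(h[...,2]>15)
E
python3 - <<'E'
from h import *
t=read_camera("top");s=read_camera("side")
def up(a,b):return cv2.resize(a,None,fx=b,fy=b,interpolation=cv2.INTER_CUBIC)
cv2.imwrite("pics/t1.png",up(t[160:320,150:450],2.6)); cv2.imwrite("pics/s1.png",up(s[140:460,200:470],1.8))
cv2.imwrite("pics/tm.png",up(t[180:260,155:295],5))
E
```

```text
(no output)
```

View pics/t1.png

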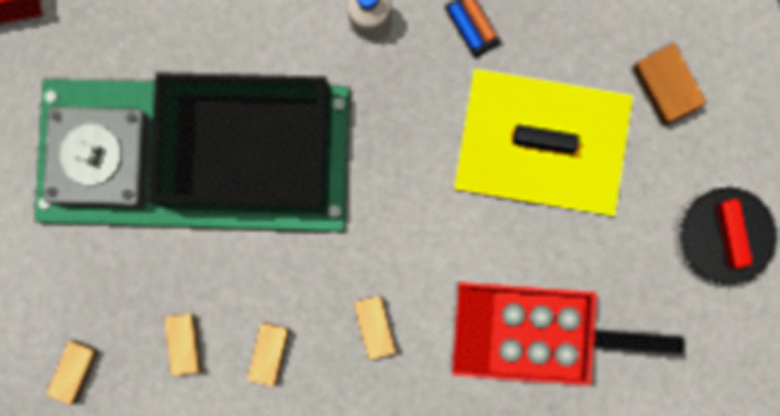

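View pics/s1.png

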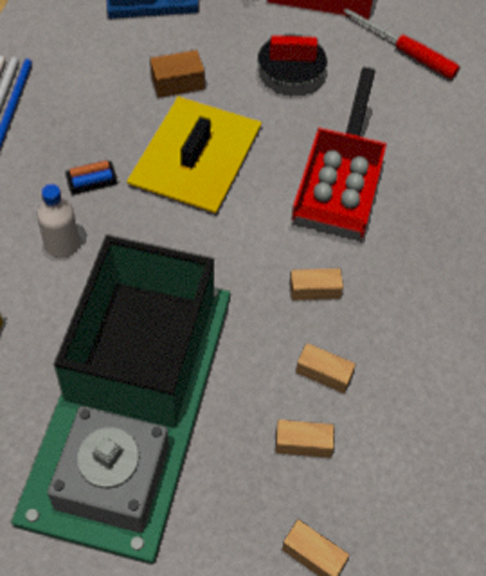

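View pics/tm.png

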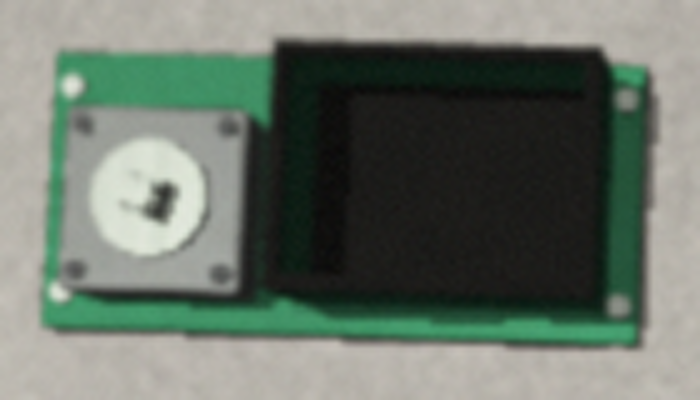

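```bash
cat >> h.py <<'E'
TUMB=[box(-80,70,-100,220,0,15),box(-63,63,-83,83,0,95),box(-63,33,102,198,0,64)]
def m_tumb(im):
    h=hsv(im); m=(m_green(im)|(h[...,2]<60)|((h[...,2]<110)&(h[...,1]>60))).astype(np.uint8)
    m=cv2.morphologyEx(m,cv2.MORPH_OPEN,np.ones((3,3)))
    c,_=cv2.findContours(m,cv2.RETR_EXTERNAL,cv2.CHAIN_APPROX_NONE); c=max(c,key=cv2.contourArea)
    o=np.zeros_like(m); cv2.drawContours(o,[c],-1,1,-1); return o
SCOOP=[np.vstack([box(-50,50,-46,46,0,48),box(84.9,85,-46,46,31,48)])]
def m_scoop(im): return cv2.morphologyEx(m_red(im).astype(np.uint8),cv2.MORPH_CLOSE,np.ones((17,17)))
WHEEL=[cyl(50,24,34),box(-33,33,-9,9,34,68)]
def m_wheel(im):
    h=hsv(im); m=(m_red(im)|(h[...,2]<70)).astype(np.uint8); return cv2.morphologyEx(m,cv2.MORPH_CLOSE,np.ones((3,3)))
WBAR=[box(-33,33,-9,9,34,68)]
def overlay(n,im,parts,p,col,z=0):
    for P in parts:
        h=cv2.convexHull((proj(n,T2(P,p,z))*16).astype(np.int32)); cv2.polylines(im,[h],True,col,1,shift=4)
E
python3 - <<'E'
from h import *
ims={n:read_camera(n) for n in("top","side")}
out={n:cv2.resize(ims[n],None,fx=1,fy=1) for n in ims}
jobs=[("tumb",TUMB,m_tumb,(.645,.11,0)),("cover",COVER,m_yel,(.66,-.186,0.1)),("scoop",SCOOP,m_scoop,(.465,-.185,1.5)),("wheel",WHEEL,m_wheel,(.563,-.376,0)),("wbar",WBAR,m_red,(.563,-.376,0.2))]
for i,b in enumerate([(.445,.082,0),(.419,.28,0),(.452,.172,0),(.46,-.018,0)]): jobs.append((f"b{i}",BLOCK,m_block,b))
for nm,P,m,p0 in jobs:
    for cams in(("top",),("side",),("top","side")):
        x,f=silfit(P,m,p0,cams,ims=ims); print(nm,cams,np.round(x,4),round(float(np.degrees(x[2])),1),round(f,3))
    for n in ims: overlay(n,out[n],P,x,(255,0,255))
def up(a,b):return cv2.resize(a,None,fx=b,fy=b,interpolation=cv2.INTER_CUBIC)
cv2.imwrite("pics/t2.png",up(out["top"][160:320,150:450],2.6)); cv2.imwrite("pics/s2.png",up(out["side"][140:460,200:470],1.8))
E
```

```text
tumb ('top',) [ 0.6476  0.1113 -0.0177] -1.0 0.342
tumb ('side',) [ 0.6465  0.1095 -0.0076] -0.4 0.016
tumb ('top', 'side') [ 0.6469  0.1095 -0.0092] -0.5 0.362
cover ('top',) [ 0.6618 -0.1893 -0.1497] -8.6 0.018
cover ('side',) [ 0.6598 -0.1895 -0.1495] -8.6 0.019
cover ('top', 'side') [ 0.6606 -0.1893 -0.1499] -8.6 0.049
scoop ('top',) [ 0.4659 -0.1869  1.5098] 86.5 0.033
scoop ('side',) [ 0.464  -0.1839  1.5165] 86.9 0.04
scoop ('top', 'side') [ 0.4648 -0.1858  1.5079] 86.4 0.099
wheel ('top',) [ 0.5669 -0.3744 -0.0776] -4.4 0.229
wheel ('side',) [ 0.5619 -0.3615 -0.3632] -20.8 0.573
wheel ('top', 'side') [ 0.5649 -0.3726  0.2203] 12.6 0.828
wbar ('top',) [ 0.568  -0.3769  0.2002] 11.5 0.087
wbar ('side',) [ 0.5653 -0.3755  0.1726] 9.9 0.692
wbar ('top', 'side') [ 0.5673 -0.377   0.2021] 11.6 0.791
b0 ('top',) [ 0.4419  0.0863 -0.2241] -12.8 0.268
b0 ('side',) [ 0.4401  0.0855 -0.1907] -10.9 0.345
b0 ('top', 'side') [ 0.4411  0.086  -0.2313] -13.3 0.629
b1 ('top',) [ 0.4191  0.2875 -0.3957] -22.7 0.141
b1 ('side',) [ 0.4172  0.2856 -0.3849] -22.1 0.083
b1 ('top', 'side') [ 0.4182  0.2862 -0.3827] -21.9 0.25
b2 ('top',) [0.4493 0.1733 0.1469] 8.4 0.298
b2 ('side',) [0.4479 0.1726 0.1659] 9.5 0.394
b2 ('top', 'side') [0.4488 0.1733 0.1399] 8.0 0.707
b3 ('top',) [ 0.4705 -0.0208  0.2786] 16.0 0.066
b3 ('side',) [ 0.468  -0.0204  0.243 ] 13.9 0.19
b3 ('top', 'side') [ 0.4699 -0.0208  0.278 ] 15.9 0.28
```

View pics/t2.png

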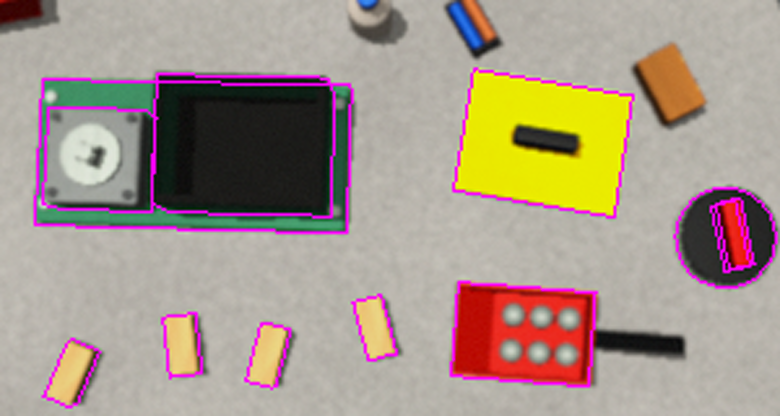

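View pics/s2.png

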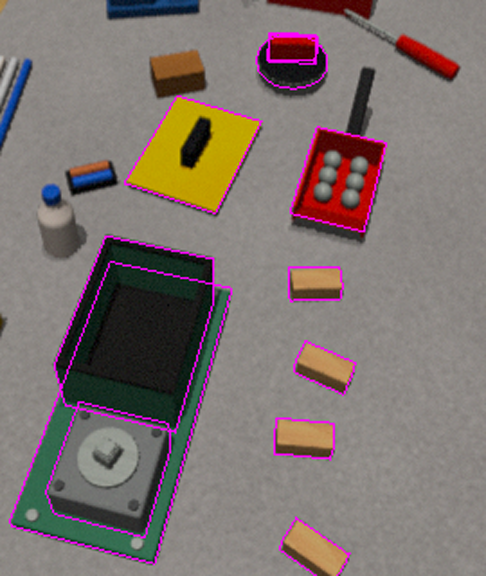

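>>> drive_tool:
  deltas:
    - [0.22, -0.5, -0.2, 0, 0, -1, 0.1]
    - [0.22, -0.5, -0.2, 0, 0, -1, 0.1]
    - [0.22, -0.5, -0.2, 0, 0, -1, 0.1]
    - [0.22, -0.5, -0.2, 0, 0, -1, 0.1]
    - [0.22, -0.5, -0.2, 0, 0, -1, 0.1]
    - [0.22, -0.5, -0.2, 0, 0, -1, 0.1]
    - [0.22, -0.5, -0.2, 0, 0, -1, 0.1]
    - [0.22, -0.5, -0.2, 0, 0, -1, 0.1]
    - [0.22, -0.5, -0.2, 0, 0, -1, 0.1]
    - [0.22, -0.5, -0.2, 0, 0, -1, 0.1]

```text
time: 4.55
ee_pos: [0.3813, 0.3641, 0.1918]
eef_rot: [[0.997, 0.009, 0.083], [-0.083, 0.007, 0.997], [0.008, -1.0, 0.008]]
wrist_force: [1.0, 0.3, -0.2]
finger_gap: 0.0783
```

```bash
cat >> h.py <<'E'
from scipy.spatial.transform import Rotation as Ro
def down(yaw):
    c,s=np.cos(np.radians(yaw)),np.sin(np.radians(yaw)); return np.array([[c,0,-s],[s,0,c],[0,-1,0.]])
def need(pos,R):
    s=arm.observe(); d=(np.array(pos)-s['ee_pos'])/.05
    if np.isscalar(R):
        cands=[down(R),down(R+180)]
        rv=min((Ro.from_matrix(x@s['eef_rot'].T).as_rotvec() for x in cands),key=np.linalg.norm)
    else: rv=Ro.from_matrix(R@s['eef_rot'].T).as_rotvec()
    print("t",s['time'],"need",np.round(d,2),np.round(rv/.12,2),"F",np.round(s['wrist_force'],1),"gap",round(s['finger_gap'],4),"j",np.round(s['joints'],0))
E
python3 -c "
from h import *
need([.4182,.2865,.12],-22)"
```

```text
t 4.55 need [ 0.74 -1.55 -1.44] [-0.05  0.08 -2.51] F [ 1.   0.3 -0.2] gap 0.0783 j [-60.  20.  15. 115.  -7.  45. -46.]
```

>>> drive_tool:
  deltas:
    - [0.25, -0.52, -0.4, 0, 0, -0.84, 0.1]
    - [0.25, -0.52, -0.4, 0, 0, -0.84, 0.1]
    - [0.25, -0.52, -0.4, 0, 0, -0.84, 0.1]
    - [0, 0, 0, -0.05, 0.08, 0, 0.1]

```text
time: 4.95
ee_pos: [0.4212, 0.2797, 0.1305]
eef_rot: [[0.919, 0.003, 0.394], [-0.394, -0.003, 0.919], [0.004, -1.0, -0.001]]
wrist_force: [-0.9, 0.4, 0.4]
finger_gap: 0.0782
```

```bash
python3 -c "
from h import *
need([.4182,.2865,.073],-22)"
```

```text
t 4.95 need [-0.06  0.14 -1.15] [0.02 0.03 0.17] F [-0.9  0.4  0.4] gap 0.0782 j [-54.  24.  19. 120. -12.  38. -50.]
```

>>> drive_tool:
  deltas:
    - [-0.06, 0.14, 0, 0.02, 0.03, 0.15, 0.1]
    - [0, 0, -0.5, 0, 0, 0, 0.1]
    - [0, 0, -0.5, 0, 0, 0, 0.1]
    - [0, 0, -0.1, 0, 0, 0, 0.1]

```text
time: 5.35
ee_pos: [0.4189, 0.2936, 0.0771]
eef_rot: [[0.93, 0.004, 0.368], [-0.368, 0.008, 0.93], [0.001, -1.0, 0.009]]
wrist_force: [0.2, 0.5, -1.1]
finger_gap: 0.0784
```

```bash
python3 -c "
from h import *
need([.4182,.2865,.073],-22)
cv2.imwrite('pics/a.png',cv2.resize(read_camera('side')[300:,200:560],None,fx=2,fy=2))"
```

```text
t 5.35 need [-0.01 -0.14 -0.08] [-0.07  0.04 -0.06] F [ 0.2  0.5 -1.1] gap 0.0784 j [-52.  30.  15. 121. -15.  31. -47.]
```

View pics/a.png

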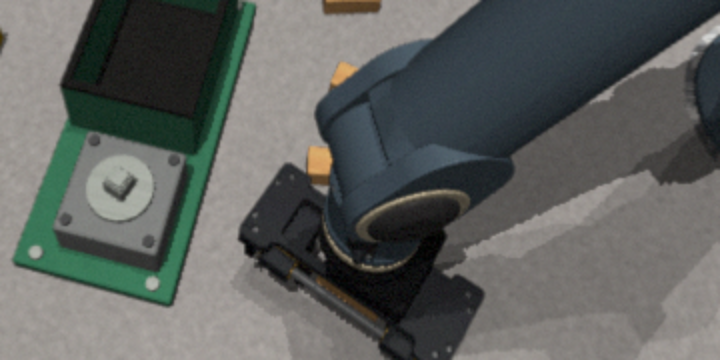

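>>> drive_tool:
  deltas:
    - [0, -0.14, -0.06, -0.06, 0.04, -0.06, 0.1]
    - [0, 0, 0, 0, 0, 0, 0.1]
    - [0, 0, 0, 0, 0, 0, 0.6]
    - [0, 0, 0, 0, 0, 0, 0.6]
    - [0, 0, 0, 0, 0, 0, 0.6]
    - [0, 0, 0, 0, 0, 0, 0.6]

```text
time: 6.0
ee_pos: [0.4205, 0.2896, 0.0785]
eef_rot: [[0.928, 0.005, 0.371], [-0.371, 0.007, 0.928], [0.002, -1.0, 0.008]]
wrist_force: [0.9, -0.6, 0.4]
finger_gap: 0.0598
```

```bash
python3 -c "
from h import *
need([.4182,.2865,.073],-22)"
```

```text
t 6.0 need [-0.05 -0.06 -0.11] [-0.06  0.04 -0.03] F [ 0.9 -0.6  0.4] gap 0.0598 j [-52.  29.  16. 121. -15.  31. -47.]
```

>>> drive_tool:
  deltas:
    - [0, 0, 0.9, -0.05, 0.04, 0, 0.6]
    - [0, 0, 0.9, 0, 0, 0.3, 0.6]
    - [0.3, -0.1, 0.9, 0, 0, 0.4, 0.6]
    - [0.7, -0.4, 0, 0, 0, 0.4, 0.6]
    - [0.7, -0.4, 0, 0, 0, 0.4, 0.6]
    - [0.7, -0.4, 0, 0, 0, 0.4, 0.6]
    - [0.7, -0.4, 0, 0, 0, 0.4, 0.6]
    - [0.7, -0.4, 0, 0, 0, 0.4, 0.6]
    - [0.6, -0.4, 0, 0, 0, 0.3, 0.6]
    - [0.1, 0, 0, 0, 0, 0, 0.6]

```text
time: 7.0
ee_pos: [0.6499, 0.1588, 0.2201]
eef_rot: [[1.0, 0.002, -0.002], [0.002, -0.003, 1.0], [0.002, -1.0, -0.003]]
wrist_force: [0.0, -1.4, 0.1]
finger_gap: 0.0599
```

```bash
python3 -c "
from h import *
need([.6475,.164,.115],-.6)"
```

```text
t 7.0 need [-0.05  0.1  -2.1 ] [ 0.03  0.02 -0.11] F [ 0.  -1.4  0.1] gap 0.0599 j [-30.  31.  19.  94. -11.  57.  -8.]
```

>>> drive_tool:
  deltas:
    - [-0.05, 0.1, -0.4, 0.03, 0.02, -0.1, 0.6]
    - [0, 0, -0.5, 0, 0, 0, 0.6]
    - [0, 0, -0.5, 0, 0, 0, 0.6]
    - [0, 0, -0.4, 0, 0, 0, 0.6]
    - [0, 0, 0, 0, 0, 0, 0.6]

```text
time: 7.5
ee_pos: [0.6471, 0.1639, 0.1272]
eef_rot: [[1.0, -0.0, 0.013], [-0.013, 0.002, 1.0], [-0.0, -1.0, 0.002]]
wrist_force: [-0.1, 0.2, -0.9]
finger_gap: 0.0598
```

```bash
python3 -c "
from h import *
need([.6475,.164,.115],-.6)"
```

```text
t 7.5 need [ 0.01  0.   -0.24] [-0.01 -0.    0.02] F [-0.1  0.2 -0.9] gap 0.0598 j [-29.  36.  17.  98. -13.  48.  -7.]
```

>>> drive_tool:
  deltas:
    - [0, 0, -0.25, 0, 0, 0, 0.6]
    - [0, 0, 0, 0, 0, 0, 0.22]
    - [0, 0, 0, 0, 0, 0, 0.22]
    - [0, 0, 0, 0, 0, 0, 0.22]
    - [0, 0, 0.5, 0, 0, 0, 0.2]
    - [0, 0, 1, 0, 0, 0, 0.1]
    - [-0.5, 0, 0.8, 0, 0, 0, 0.1]
    - [-1, 0.2, 0, 0, 0, 0, 0.1]
    - [-1, 0.2, 0, 0, 0, 0, 0.1]
    - [-1, 0.1, 0, 0, 0, 0, 0.1]

```text
time: 8.5
ee_pos: [0.4764, 0.1888, 0.2409]
eef_rot: [[1.0, 0.019, 0.02], [-0.021, 0.008, 1.0], [0.019, -1.0, 0.008]]
wrist_force: [0.4, 0.8, 0.6]
finger_gap: 0.0783
```

```bash
cat >> h.py <<'E'
def block(p0,cams=("top","side")): 
    x,f=silfit(BLOCK,m_block,p0,cams); print("block",np.round(x,4),round(float(np.degrees(x[2])),1),round(f,2)); return x
def snap(n,roi,k,fn):
    im=read_camera(n); cv2.imwrite(fn,cv2.resize(im[roi[1]:roi[3],roi[0]:roi[2]],None,fx=k,fy=k,interpolation=cv2.INTER_CUBIC))
E
python3 -c "
from h import *
x=block((.4488,.1733,.14),('top',))
need([x[0],x[1],.12],np.degrees(x[2]))
snap('top',(150,160,450,320),2.6,'pics/b.png')"
```

```text
block [0.4495 0.1736 0.137 ] 7.8 0.37
t 8.55 need [-0.34 -0.3  -2.37] [-0.05  0.04  1.27] F [-8.5 -0.4 -1.2] gap 0.0784 j [-43.  14.  19. 115.  -6.  51. -21.]
```

View pics/b.png

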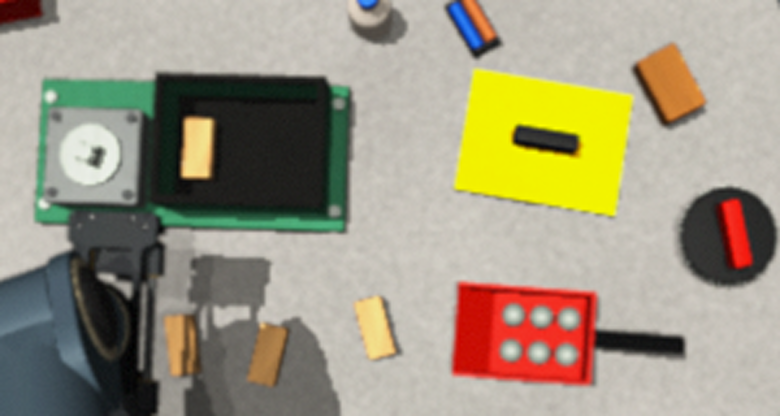

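>>> drive_tool:
  deltas:
    - [-0.3, -0.2, -0.8, -0.05, 0.04, 0.6, 0.1]
    - [0, 0, -0.8, 0, 0, 0.6, 0.1]
    - [0, 0, -0.6, 0, 0, 0, 0.1]
    - [0, 0, 0, 0, 0, 0, 0.1]

```text
time: 9.0
ee_pos: [0.4574, 0.1802, 0.1323]
eef_rot: [[0.99, 0.016, -0.137], [0.136, 0.011, 0.991], [0.018, -1.0, 0.009]]
wrist_force: [-0.9, 0.1, 0.9]
finger_gap: 0.0783
```

```bash
python3 -c "
from h import *
need([.449,.1735,.073],7.8)"
```

```text
t 9.0 need [-0.17 -0.13 -1.19] [-0.09  0.14 -0.01] F [-0.9  0.1  0.9] gap 0.0783 j [-38.  22.  15. 122. -10.  36.  -9.]
```

>>> drive_tool:
  deltas:
    - [-0.18, -0.14, -0.3, -0.1, 0.15, 0, 0.1]
    - [0, 0, -0.5, 0, 0, 0, 0.1]
    - [0, 0, -0.35, 0, 0, 0, 0.1]
    - [0, 0, 0, 0, 0, 0, 0.1]

```text
time: 9.4
ee_pos: [0.4517, 0.1729, 0.077]
eef_rot: [[0.991, 0.005, -0.135], [0.135, 0.001, 0.991], [0.005, -1.0, 0.001]]
wrist_force: [-0.2, -0.5, 0.2]
finger_gap: 0.0786
```

```bash
python3 -c "
from h import *
need([.449,.1735,.073],7.8)"
```

```text
t 9.4 need [-0.05  0.01 -0.08] [-0.01  0.04  0.01] F [-0.2 -0.5  0.2] gap 0.0786 j [-36.  28.  13. 124. -12.  29.  -6.]
```

>>> drive_tool:
  deltas:
    - [-0.05, 0, -0.06, 0, 0.04, 0, 0.6]
    - [0, 0, 0, 0, 0, 0, 0.6]
    - [0, 0, 0, 0, 0, 0, 0.6]
    - [0, 0, 0.9, 0, 0, 0, 0.6]
    - [0.1, 0, 0.9, 0, 0, -0.2, 0.6]
    - [0.6, -0.1, 0.9, 0, 0, -0.2, 0.6]
    - [0.8, -0.2, 0, 0, 0, -0.2, 0.6]
    - [0.8, -0.2, 0, 0, 0, -0.2, 0.6]
    - [0.8, -0.2, 0, 0, 0, -0.2, 0.6]
    - [0.7, -0.2, 0, 0, 0, -0.2, 0.6]

```text
time: 10.4
ee_pos: [0.6393, 0.1299, 0.2197]
eef_rot: [[1.0, 0.006, 0.005], [-0.005, 0.008, 1.0], [0.006, -1.0, 0.008]]
wrist_force: [0.6, 0.0, 0.2]
finger_gap: 0.0599
```

```bash
python3 -c "
from h import *
need([.647,.127,.115],-.6)"
```

```text
t 10.4 need [ 0.15 -0.06 -2.09] [-0.07  0.05 -0.04] F [0.6 0.  0.2] gap 0.0599 j [-29.  29.  20.  97. -12.  56.  -5.]
```

>>> drive_tool:
  deltas:
    - [0.08, -0.06, -0.3, -0.07, 0.05, 0, 0.6]
    - [0, 0, -0.5, 0, 0, 0, 0.6]
    - [0, 0, -0.5, 0, 0, 0, 0.6]
    - [0, 0, -0.5, 0, 0, 0, 0.6]
    - [0, 0, 0, 0, 0, 0, 0.6]

```text
time: 10.9
ee_pos: [0.6465, 0.1241, 0.1294]
eef_rot: [[1.0, 0.007, 0.009], [-0.009, -0.001, 1.0], [0.007, -1.0, -0.001]]
wrist_force: [-0.1, -0.6, -0.0]
finger_gap: 0.0595
```

```bash
python3 -c "
from h import *
need([.647,.127,.115],-.6)"
```

```text
t 10.9 need [ 0.01  0.06 -0.29] [ 0.01  0.06 -0.01] F [-0.1 -0.6 -0. ] gap 0.0595 j [-28.  36.  19.  99. -15.  47.  -3.]
```

>>> drive_tool:
  deltas:
    - [0, 0.06, -0.28, 0, 0.06, 0, 0.6]
    - [0, 0, 0, 0, 0, 0, 0.22]
    - [0, 0, 0, 0, 0, 0, 0.22]
    - [0, 0, 0, 0, 0, 0, 0.22]
    - [0, 0, 0.5, 0, 0, 0, 0.2]
    - [0, 0, 1, 0, 0, -0.4, 0.1]
    - [-0.5, 0, 0.6, 0, 0, -0.4, 0.1]
    - [-1, -0.2, 0, 0, 0, -0.4, 0.1]
    - [-1, -0.2, 0, 0, 0, -0.4, 0.1]
    - [-1, -0.2, 0, 0, 0, -0.3, 0.1]

```text
time: 11.9
ee_pos: [0.4761, 0.0993, 0.2318]
eef_rot: [[0.97, 0.019, 0.242], [-0.242, 0.004, 0.97], [0.017, -1.0, 0.009]]
wrist_force: [0.8, 0.6, 1.0]
finger_gap: 0.0784
```

```bash
python3 -c "
from h import *
x=block((.441,.086,-.23),('top',))
need([x[0],x[1],.12],np.degrees(x[2]))
snap('top',(150,160,450,320),2.6,'pics/c.png')"
```

```text
block [ 0.4427  0.0873 -0.2227] -12.8 0.08
t 11.95 need [-0.45 -0.17 -2.18] [-0.03  0.02  0.2 ] F [-9.3 -2.  -2.5] gap 0.0786 j [-39.  13.  26. 120.  -8.  49. -23.]
```

View pics/c.png

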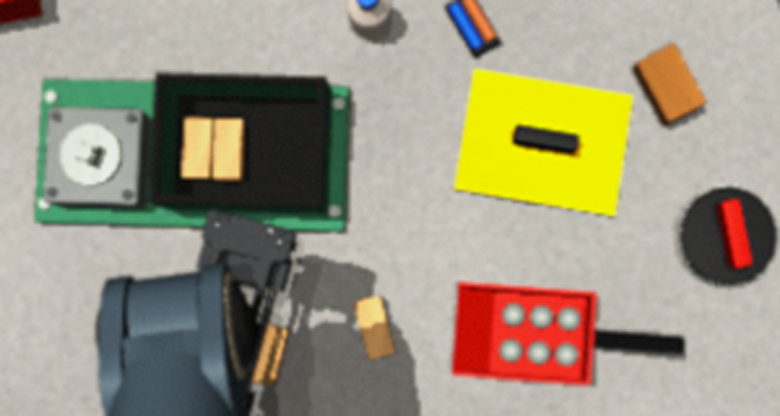

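>>> drive_tool:
  deltas:
    - [-0.4, -0.15, -0.8, -0.03, 0.02, 0.15, 0.1]
    - [0, 0, -0.8, 0, 0, 0, 0.1]
    - [0, 0, -0.6, 0, 0, 0, 0.1]
    - [0, 0, 0, 0, 0, 0, 0.1]

```text
time: 12.4
ee_pos: [0.4517, 0.0908, 0.1228]
eef_rot: [[0.975, 0.02, 0.222], [-0.222, 0.008, 0.975], [0.018, -1.0, 0.013]]
wrist_force: [-0.7, 0.1, 0.4]
finger_gap: 0.0782
```

```bash
python3 -c "
from h import *
need([.4415,.0865,.073],-13)"
```

```text
t 12.4 need [-0.2  -0.09 -1.  ] [-0.07  0.17 -0.02] F [-0.7  0.1  0.4] gap 0.0782 j [-35.  22.  22. 127. -15.  33. -14.]
```

>>> drive_tool:
  deltas:
    - [-0.2, -0.1, 0, -0.08, 0.18, 0, 0.1]
    - [-0.03, 0, -0.5, 0, 0, 0, 0.1]
    - [0, 0, -0.5, 0, 0, 0, 0.1]
    - [0, 0, 0, 0, 0, 0, 0.1]

```text
time: 12.8
ee_pos: [0.4448, 0.0861, 0.0781]
eef_rot: [[0.975, 0.007, 0.222], [-0.223, 0.002, 0.975], [0.007, -1.0, 0.003]]
wrist_force: [-0.4, 0.9, -0.7]
finger_gap: 0.0786
```

```bash
python3 -c "
from h import *
need([.4415,.0865,.073],-13)"
```

```text
t 12.8 need [-0.07  0.01 -0.1 ] [-0.02  0.06 -0.02] F [-0.4  0.9 -0.7] gap 0.0786 j [-32.  26.  19. 128. -18.  27. -11.]
```

>>> drive_tool:
  deltas:
    - [-0.06, 0, -0.08, 0, 0.05, 0, 0.6]
    - [0, 0, 0, 0, 0, 0, 0.6]
    - [0, 0, 0, 0, 0, 0, 0.6]
    - [0, 0, 0.9, 0, 0, 0.3, 0.6]
    - [0.1, 0, 0.9, 0, 0, 0.3, 0.6]
    - [0.7, 0, 0.9, 0, 0, 0.3, 0.6]
    - [0.8, 0, 0, 0, 0, 0.3, 0.6]
    - [0.8, 0, 0, 0, 0, 0.3, 0.6]
    - [0.8, 0, 0, 0, 0, 0.3, 0.6]
    - [0.8, 0, 0, 0, 0, 0, 0.6]

```text
time: 13.8
ee_pos: [0.6405, 0.0867, 0.2201]
eef_rot: [[1.0, 0.008, -0.004], [0.004, 0.007, 1.0], [0.008, -1.0, 0.007]]
wrist_force: [0.4, 0.9, -0.9]
finger_gap: 0.0597
```

```bash
python3 -c "
from h import *
need([.6466,.088,.115],-.6)"
```

```text
t 13.8 need [ 0.12  0.03 -2.1 ] [-0.05  0.07 -0.12] F [ 0.4  0.9 -0.9] gap 0.0597 j [-27.  29.  23.  98. -13.  56.   0.]
```

>>> drive_tool:
  deltas:
    - [0.05, 0.03, -0.3, -0.05, 0.07, -0.1, 0.6]
    - [0, 0, -0.5, 0, 0, 0, 0.6]
    - [0, 0, -0.5, 0, 0, 0, 0.6]
    - [0, 0, -0.5, 0, 0, 0, 0.6]
    - [0, 0, 0, 0, 0, 0, 0.6]

```text
time: 14.3
ee_pos: [0.6469, 0.0879, 0.1308]
eef_rot: [[1.0, 0.007, 0.01], [-0.01, -0.001, 1.0], [0.007, -1.0, -0.001]]
wrist_force: [-0.1, 0.4, -0.2]
finger_gap: 0.0597
```

```bash
python3 -c "
from h import *
need([.6466,.088,.115],-.6)"
```

```text
t 14.3 need [-0.01  0.   -0.32] [ 0.01  0.06 -0.01] F [-0.1  0.4 -0.2] gap 0.0597 j [-26.  35.  21. 100. -16.  47.   2.]
```

Release and head for the last block (about .470, -.021, 16°).

>>> drive_tool:
  deltas:
    - [0, 0, -0.32, 0, 0.06, 0, 0.6]
    - [0, 0, 0, 0, 0, 0, 0.22]
    - [0, 0, 0, 0, 0, 0, 0.22]
    - [0, 0, 0, 0, 0, 0, 0.22]
    - [0, 0, 0.5, 0, 0, 0, 0.2]
    - [0, 0, 1, 0, 0, 0.5, 0.1]
    - [-0.5, -0.2, 0.6, 0, 0, 0.5, 0.1]
    - [-1, -0.7, 0, 0, 0, 0.5, 0.1]
    - [-0.9, -0.7, 0, 0, 0, 0.5, 0.1]
    - [-0.7, -0.4, 0, 0, 0, 0.4, 0.1]

```text
time: 15.3
ee_pos: [0.5027, -0.004, 0.2307]
eef_rot: [[0.956, 0.02, -0.292], [0.292, 0.003, 0.956], [0.02, -1.0, -0.003]]
wrist_force: [1.1, -0.6, 0.2]
finger_gap: 0.0784
```

```bash
python3 -c "
from h import *
x=block((.4695,-.0208,.26),('top',))
need([x[0],x[1],.12],np.degrees(x[2]))
snap('top',(150,160,450,320),2.6,'pics/d.png')"
```

```text
block [ 0.4757 -0.0554  0.8064] 46.2 254.43
t 15.35 need [-0.41 -0.96 -2.2 ] [-0.04  0.09  4.28] F [-7.4 -2.7 -0.7] gap 0.0783 j [-22.  14.  21. 117.  -7.  49.  20.]
```

View pics/d.png

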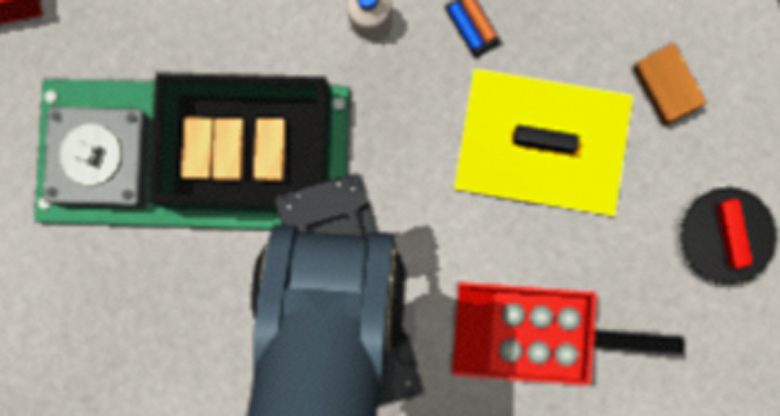

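```bash
python3 -c "
from h import *
snap('side',(280,240,480,400),3.5,'pics/e.png')
need([.4695,-.0206,.12],15)"
```

```text
t 15.45 need [-0.66 -0.34 -2.21] [-0.03  0.15 -0.26] F [ 0.4  0.6 -0.1] gap 0.0781 j [-22.  15.  21. 116.  -7.  49.  20.]
```

View pics/e.png

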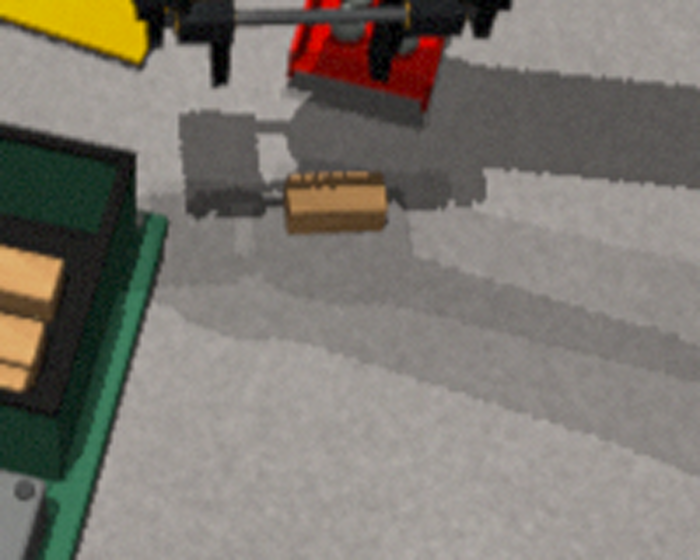

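>>> drive_tool:
  deltas:
    - [-0.6, -0.3, -0.8, -0.03, 0.15, -0.25, 0.1]
    - [0, 0, -0.8, 0, 0, 0, 0.1]
    - [0, 0, -0.6, 0, 0, 0, 0.1]
    - [0, 0, 0, 0, 0, 0, 0.1]

```text
time: 15.85
ee_pos: [0.4806, -0.0155, 0.1245]
eef_rot: [[0.965, 0.017, -0.26], [0.26, 0.003, 0.966], [0.017, -1.0, -0.002]]
wrist_force: [-1.6, 0.3, -0.4]
finger_gap: 0.0786
```

```bash
python3 -c "
from h import *
need([.4692,-.0206,.073],15)"
```

```text
t 15.85 need [-0.23 -0.1  -1.03] [-0.02  0.14 -0.01] F [-1.6  0.3 -0.4] gap 0.0786 j [-18.  23.  19. 124. -13.  34.  25.]
```

>>> drive_tool:
  deltas:
    - [-0.23, -0.1, 0, -0.02, 0.15, 0, 0.1]
    - [-0.04, 0, -0.5, 0, 0, 0, 0.1]
    - [0, 0, -0.55, 0, 0, 0, 0.1]
    - [-0.04, 0, 0, 0, 0.04, 0, 0.1]

```text
time: 16.25
ee_pos: [0.4706, -0.0198, 0.0766]
eef_rot: [[0.965, 0.004, -0.263], [0.263, 0.001, 0.965], [0.004, -1.0, 0.0]]
wrist_force: [-0.3, -0.3, -0.4]
finger_gap: 0.0782
```

```bash
python3 -c "
from h import *
need([.4692,-.0206,.073],15)"
```

```text
t 16.25 need [-0.03 -0.02 -0.07] [-0.01  0.03 -0.03] F [-0.3 -0.3 -0.4] gap 0.0782 j [-16.  27.  16. 126. -16.  28.  28.]
```

>>> drive_tool:
  deltas:
    - [-0.03, 0, -0.06, 0, 0.03, 0, 0.6]
    - [0, 0, 0, 0, 0, 0, 0.6]
    - [0, 0, 0, 0, 0, 0, 0.6]
    - [0, 0, 0.9, 0, 0, -0.3, 0.6]
    - [0.1, 0.1, 0.9, 0, 0, -0.4, 0.6]
    - [0.6, 0.2, 0.9, 0, 0, -0.4, 0.6]
    - [0.7, 0.3, 0, 0, 0, -0.4, 0.6]
    - [0.7, 0.3, 0, 0, 0, -0.4, 0.6]
    - [0.7, 0.3, 0, 0, 0, -0.3, 0.6]
    - [0.6, 0.2, 0, 0, 0, 0, 0.6]

```text
time: 17.25
ee_pos: [0.64, 0.05, 0.2225]
eef_rot: [[1.0, 0.012, 0.014], [-0.014, 0.007, 1.0], [0.012, -1.0, 0.007]]
wrist_force: [0.2, 0.1, -0.6]
finger_gap: 0.0597
```

```bash
python3 -c "
from h import *
need([.6462,.055,.115],-.6)"
```

```text
t 17.25 need [ 0.12  0.1  -2.15] [-0.06  0.1   0.03] F [ 0.2  0.1 -0.6] gap 0.0597 j [-26.  29.  25.  98. -15.  55.   4.]
```

>>> drive_tool:
  deltas:
    - [0.08, 0.08, -0.3, -0.06, 0.1, 0, 0.6]
    - [0, 0, -0.5, 0, 0, 0, 0.6]
    - [0, 0, -0.5, 0, 0, 0, 0.6]
    - [0, 0, -0.5, 0, 0, 0, 0.6]
    - [0, 0, 0, 0, 0, 0, 0.6]

```text
time: 17.75
ee_pos: [0.646, 0.0571, 0.1325]
eef_rot: [[1.0, 0.004, 0.009], [-0.009, -0.0, 1.0], [0.004, -1.0, -0.0]]
wrist_force: [-1.0, 0.5, -0.4]
finger_gap: 0.0598
```

```bash
python3 -c "
from h import *
need([.6462,.055,.115],-.6)"
```

```text
t 17.75 need [ 0.   -0.04 -0.35] [ 0.    0.04 -0.01] F [-1.   0.5 -0.4] gap 0.0598 j [-25.  35.  22. 101. -17.  47.   6.]
```

>>> drive_tool:
  deltas:
    - [0, -0.04, -0.35, 0, 0.04, 0, 0.6]
    - [0, 0, 0, 0, 0, 0, 0.22]
    - [0, 0, 0, 0, 0, 0, 0.22]
    - [0, 0, 0, 0, 0, 0, 0.22]
    - [0, 0, 0.5, 0, 0, 0, 0.2]
    - [0, 0, 1, 0, 0, 0, 0.1]
    - [0, -0.5, 0.8, 0, 0, 0, 0.1]
    - [0, -1, 0, -0.5, 0, 0, 0.1]
    - [-0.2, -1, 0, -0.5, 0, 0, 0.1]
    - [-0.2, -0.6, 0, -0.5, 0, 0, 0.1]

```text
time: 18.75
ee_pos: [0.6282, -0.1005, 0.2433]
eef_rot: [[1.0, 0.013, 0.001], [0.001, -0.181, 0.983], [0.013, -0.983, -0.181]]
wrist_force: [-0.8, -0.3, 0.4]
finger_gap: 0.0778
```

```bash
python3 -c "
from h import *
need([.4692,-.3,.2],-3.5)
snap('top',(150,160,450,320),2.6,'pics/f.png')"
```

```text
t 18.75 need [-3.18 -3.99 -0.87] [ 1.52  0.06 -0.51] F [-0.8 -0.3  0.4] gap 0.0778 j [-21.  27.  31.  99.  -4.  55.   9.]
```

View pics/f.png

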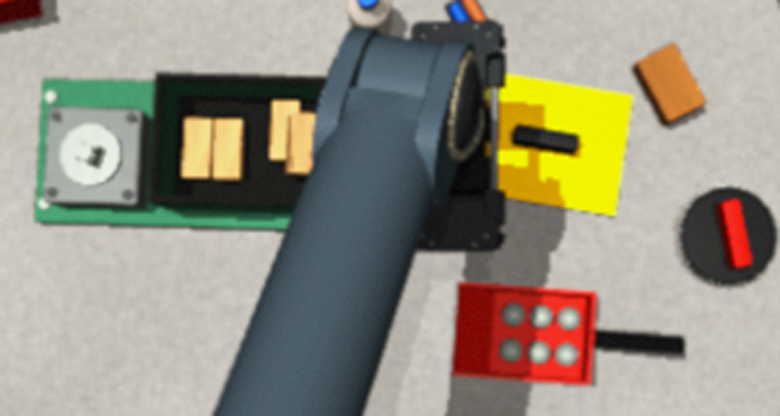

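```bash
python3 -c "
from h import *
snap('side',(220,260,340,440),3.3,'pics/g.png')"
```

```text
(no output)
```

View pics/g.png

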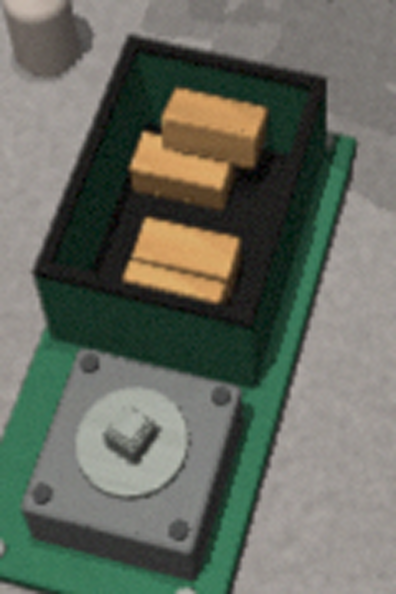

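```bash
cat >> h.py <<'E'
A0=10.
def scooptool(sp,th,z=0,a=A0,gl=(-.105,0,.076)):
    """TCP pose for scoop origin pose sp=(x,y,yaw rad) at height z, tipped th deg nose-down about its origin"""
    ys=np.array([-np.sin(sp[2]),np.cos(sp[2]),0]); Rz=Ro.from_euler('z',sp[2]).as_matrix()
    Rt=Ro.from_rotvec(ys*np.radians(th)).as_matrix()
    R0=Ro.from_rotvec(-ys*np.radians(a)).as_matrix()@down(np.degrees(sp[2])-90)
    R=Rt@R0
    g=np.array([sp[0],sp[1],z])+Rt@Rz@np.array(gl)
    return g-.051*R[:,1],R
def scooppour(lip,yaw,th,a=A0,dl=(.085,0,.031)):
    ys=np.array([-np.sin(yaw),np.cos(yaw),0]); Rz=Ro.from_euler('z',yaw).as_matrix()
    Rt=Ro.from_rotvec(ys*np.radians(th)).as_matrix()
    o=np.array(lip)-Rt@Rz@np.array(dl)
    return scooptool((o[0],o[1],yaw),th,o[2],a)
E
python3 -c "
from h import *
p,R=scooptool((.4648,-.1855,1.511),0); print(p,R)
need(p+[0,-.01,.08],R)"
```

```text
[ 0.45799588 -0.29915257  0.1262252 ] [[ 9.98212732e-01  1.03773364e-02  5.88527992e-02]
 [-5.97606985e-02  1.73337822e-01  9.83047638e-01]
 [ 1.48597354e-17 -9.84807753e-01  1.73648178e-01]]
t 18.85 need [-3.37 -4.17 -0.72] [ 2.97 -0.01 -0.47] F [ 0.2 -0.3  0.5] gap 0.0784 j [-21.  27.  31. 100.  -4.  55.   9.]
```

>>> drive_tool:
  deltas:
    - [-0.5, -0.6, 0, 0.4, 0, -0.07, 0.3]
    - [-0.5, -0.6, 0, 0.4, 0, -0.07, 0.3]
    - [-0.5, -0.6, 0, 0.4, 0, -0.07, 0.3]
    - [-0.5, -0.6, 0, 0.4, 0, -0.07, 0.3]
    - [-0.5, -0.6, -0.1, 0.4, 0, -0.07, 0.3]
    - [-0.5, -0.6, -0.2, 0.4, 0, -0.07, 0.3]
    - [-0.3, -0.5, -0.3, 0.4, 0, 0, 0.3]
    - [0, 0, 0, 0.1, 0, 0, 0.3]

```text
time: 19.65
ee_pos: [0.4602, -0.3011, 0.2143]
eef_rot: [[0.999, 0.024, 0.039], [-0.043, 0.185, 0.982], [0.016, -0.982, 0.186]]
wrist_force: [-0.2, 1.1, -0.9]
finger_gap: 0.0611
```

```bash
python3 -c "
from h import *
x,f=silfit(SCOOP,m_scoop,(.4648,-.1855,1.511),('side',)); print(x,f)
p,R=scooptool((.4648,-.1855,1.511),0)
need(p+[0,0,.05],R)
snap('top',(150,160,450,320),2.6,'pics/i.png')
snap('side',(220,120,460,440),1.8,'pics/j.png')"
```

```text
[ 0.46367623 -0.18387609  1.51249646] 0.04286441849467059
t 19.7 need [-0.08  0.01 -0.78] [-0.1   0.16 -0.16] F [ 0.5 -0.9 -0.7] gap 0.0612 j [ 12.  24.  27. 108. -23.  58.  49.]
```

View pics/i.png

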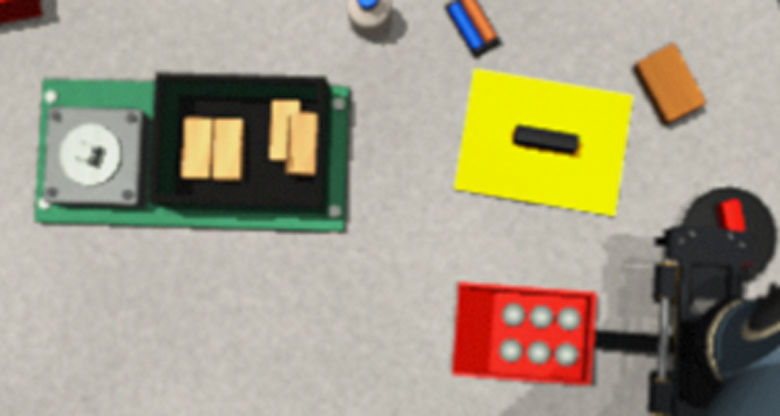

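View pics/j.png

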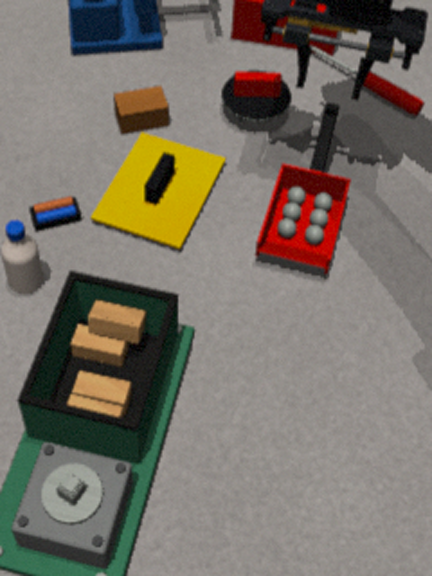

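>>> drive_tool:
  deltas:
    - [-0.08, 0, -0.5, -0.1, 0.16, -0.16, 0.3]
    - [0, 0, -0.4, 0, 0, 0, 0.3]
    - [0, 0, 0, 0, 0, 0, 0.3]

```text
time: 20.1
ee_pos: [0.466, -0.2908, 0.1715]
eef_rot: [[0.999, 0.014, 0.04], [-0.042, 0.173, 0.984], [0.007, -0.985, 0.173]]
wrist_force: [-0.3, 0.1, -0.7]
finger_gap: 0.061
```

```bash
python3 -c "
from h import *
p,R=scooptool((.4645,-.185,1.511),0)
print(tri((284.4,295.6),(266.5,214.6)))
need(p,R)"
```

```text
[0.64922634 0.05035401 0.06119697]
t 20.1 need [-0.17 -0.16 -0.9 ] [ 0.01  0.06 -0.15] F [-0.3  0.1 -0.7] gap 0.061 j [ 12.  27.  26. 110. -25.  53.  50.]
```

>>> drive_tool:
  deltas:
    - [-0.16, -0.16, -0.2, 0, 0.06, -0.15, 0.3]
    - [0, 0, -0.3, 0, 0, 0, 0.3]
    - [0, 0, -0.3, 0, 0, 0, 0.3]
    - [0, 0, 0, 0, 0, 0, 0.3]

```text
time: 20.5
ee_pos: [0.4608, -0.2967, 0.1307]
eef_rot: [[0.999, 0.013, 0.053], [-0.054, 0.172, 0.984], [0.004, -0.985, 0.172]]
wrist_force: [-0.3, 0.2, 0.6]
finger_gap: 0.0606
```

```bash
python3 -c "
from h import *
p,R=scooptool((.4645,-.185,1.511),0)
need(p,R)
snap('side',(300,120,540,280),3,'pics/k.png')"
```

```text
t 20.5 need [-0.06 -0.04 -0.09] [ 0.01  0.03 -0.04] F [-0.3  0.2  0.6] gap 0.0606 j [ 14.  30.  24. 112. -27.  49.  53.]
```

View pics/k.png

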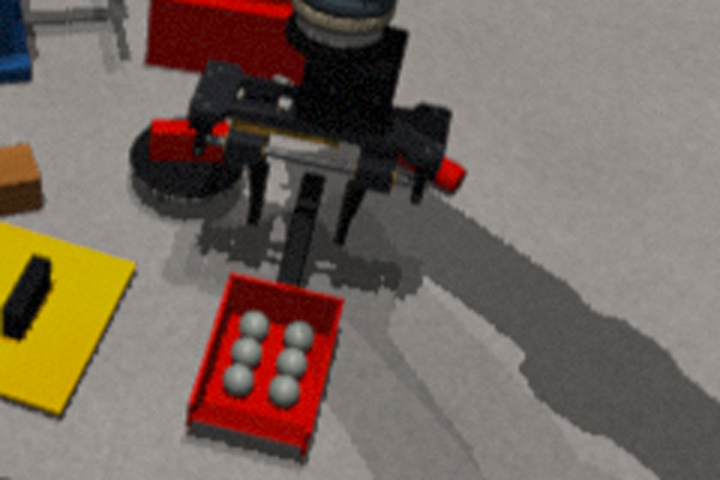

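Fingers straddle the handle at crop (300,215). Trim down and close.

>>> drive_tool:
  deltas:
    - [-0.06, -0.04, -0.1, 0, 0.03, -0.04, 0.3]
    - [-0.02, 0, -0.04, 0, 0, 0, 1]
    - [0, 0, 0, 0, 0, 0, 1]
    - [0, 0, 0, 0, 0, 0, 1]
    - [0, 0, 0, 0, 0, 0, 1]
    - [0, 0, 0, 0, 0, 0, 1]
    - [0, 0, 0, 0, 0, 0, 1]

```text
time: 21.25
ee_pos: [0.4577, -0.3003, 0.1256]
eef_rot: [[0.998, 0.014, 0.059], [-0.061, 0.17, 0.984], [0.004, -0.985, 0.17]]
wrist_force: [0.2, 0.1, -0.3]
finger_gap: 0.0209
```

```bash
python3 -c "
from h import *
p,R=scooptool((.4645,-.185,1.511),0)
need(p,R)"
```

```text
t 21.25 need [-0.    0.03  0.01] [0.03 0.03 0.01] F [ 0.2  0.1 -0.3] gap 0.0209 j [ 14.  30.  24. 112. -28.  48.  53.]
```

>>> drive_tool:
  deltas:
    - [0, 0, 0, 0, 0, 0, 1]
    - [0, 0, 0, 0, 0, 0, 1]
    - [0, 0, 0.1, 0, 0, 0, 1]
    - [0, 0, 0.2, 0, 0, 0, 1]
    - [0, 0, 0.2, 0, 0, 0, 1]
    - [0, 0, 0, 0, 0, 0, 1]

```text
time: 21.85
ee_pos: [0.4569, -0.3005, 0.1514]
eef_rot: [[0.998, 0.012, 0.058], [-0.06, 0.168, 0.984], [0.002, -0.986, 0.168]]
wrist_force: [-0.2, 0.2, -3.5]
finger_gap: 0.0177
```

```bash
python3 -c "
from h import *
p,R=scooptool((.4645,-.185,1.511),0)
need(p,R)
snap('side',(300,120,540,280),3,'pics/l.png')"
```

```text
t 21.85 need [ 0.02  0.04 -0.5 ] [ 0.05  0.01 -0.  ] F [-0.2  0.2 -3.5] gap 0.0177 j [ 13.  28.  26. 112. -26.  51.  51.]
```

View pics/l.png

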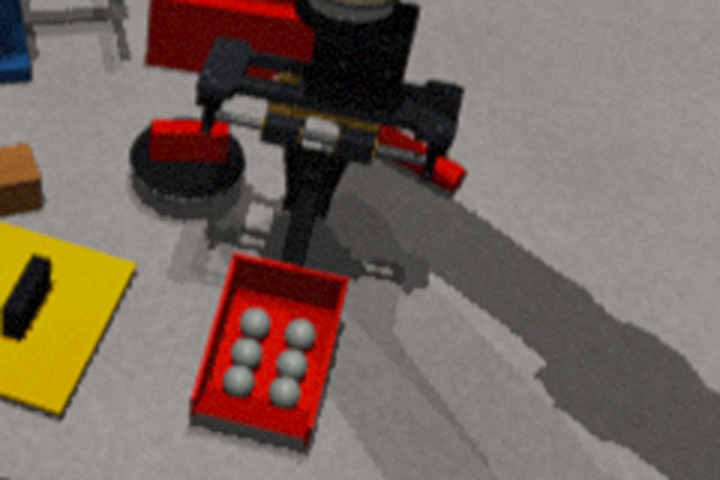

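```bash
python3 -c "
from h import *
for l,t in (((.6466,.04,.165),0),((.6466,.06,.145),15),((.6466,.068,.118),30),((.6466,.07,.108),55)):
    p,R=scooppour(l,np.radians(89.4),t); print(np.round(p,3)); need(p,R)"
```

```text
[ 0.645 -0.159  0.26 ]
t 21.9 need [3.76 2.83 2.19] [0.04 0.01 0.41] F [ 0.7  1.1 -4.6] gap 0.0176 j [ 13.  28.  26. 112. -26.  51.  51.]
[ 0.645 -0.107  0.288]
t 21.9 need [3.76 3.85 2.75] [-2.14  0.09  0.41] F [ 0.7  1.1 -4.6] gap 0.0176 j [ 13.  28.  26. 112. -26.  51.  51.]
[ 0.645 -0.057  0.3  ]
t 21.9 need [3.77 4.87 2.98] [-4.32  0.16  0.4 ] F [ 0.7  1.1 -4.6] gap 0.0176 j [ 13.  28.  26. 112. -26.  51.  51.]
[0.646 0.034 0.326]
t 21.9 need [3.79 6.68 3.49] [-7.95  0.29  0.37] F [ 0.7  1.1 -4.6] gap 0.0176 j [ 13.  28.  26. 112. -26.  51.  51.]
```

Lift first, then go across smoothly.

>>> drive_tool:
  deltas:
    - [0, 0, 0.2, 0, 0, 0, 1]
    - [0, 0, 0.35, 0, 0, 0, 1]
    - [0, 0, 0.4, 0, 0, 0, 1]
    - [0.1, 0, 0.4, 0, 0, 0.05, 1]
    - [0.2, 0.1, 0.4, 0, 0, 0.05, 1]
    - [0.3, 0.2, 0.3, 0, 0, 0.05, 1]
    - [0.35, 0.25, 0.2, 0, 0, 0.05, 1]
    - [0.35, 0.25, 0, 0, 0, 0.05, 1]
    - [0.35, 0.25, 0, 0, 0, 0.05, 1]
    - [0.35, 0.25, 0, 0, 0, 0.05, 1]

```text
time: 22.9
ee_pos: [0.5545, -0.2347, 0.2699]
eef_rot: [[1.0, -0.001, 0.024], [-0.024, 0.167, 0.986], [-0.005, -0.986, 0.167]]
wrist_force: [-0.3, -0.2, -4.8]
finger_gap: 0.0177
```

```bash
python3 -c "
from h import *
p,R=scooppour((.6466,.04,.165),np.radians(89.4),0); need(p,R)
snap('top',(150,160,450,360),2.6,'pics/m.png')
snap('side',(220,120,540,400),2,'pics/n.png')"
```

```text
t 22.9 need [ 1.8   1.52 -0.19] [ 0.06 -0.04  0.11] F [-0.3 -0.2 -4.8] gap 0.0177 j [  3.  24.  27.  99. -21.  66.  36.]
```

View pics/n.png

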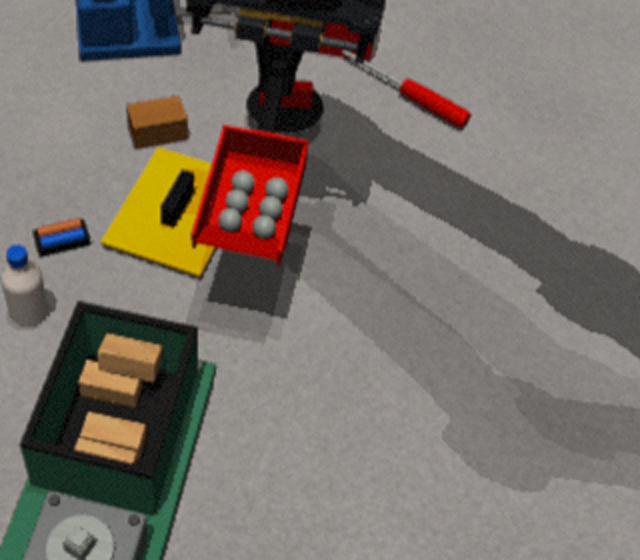

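View pics/m.png

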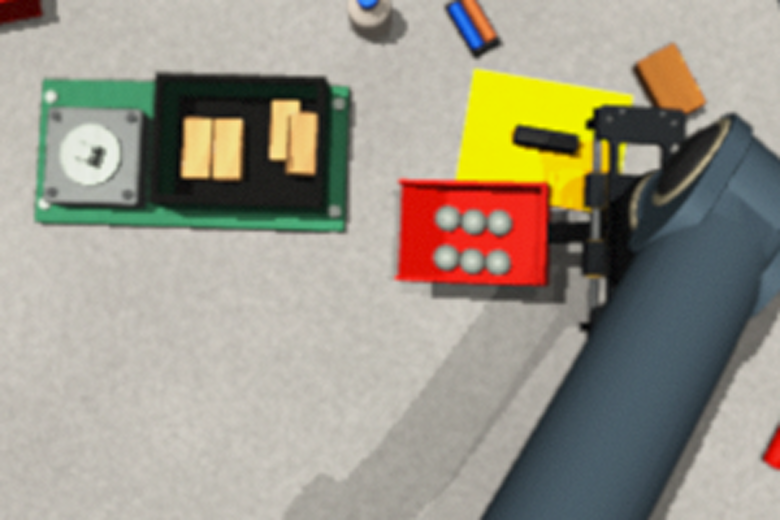

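>>> drive_tool:
  deltas:
    - [0.35, 0.28, 0, 0.01, 0, 0.02, 1]
    - [0.35, 0.28, 0, 0.01, 0, 0.02, 1]
    - [0.35, 0.28, 0, 0.01, 0, 0.02, 1]
    - [0.3, 0.25, 0, 0.01, 0, 0.02, 1]
    - [0.2, 0.15, 0, 0.01, 0, 0.02, 1]
    - [0.1, 0.05, 0, 0, 0, 0, 1]
    - [0, 0, 0, 0, 0, 0, 1]

```text
time: 23.7
ee_pos: [0.6449, -0.1602, 0.2651]
eef_rot: [[1.0, -0.012, 0.005], [-0.003, 0.175, 0.984], [-0.013, -0.984, 0.175]]
wrist_force: [0.1, -0.8, -4.0]
finger_gap: 0.0179
```

```bash
cat > scp.py <<'E'
from h import *
# estimate scoop lip from pose of tool vs vision
def lipvis():
    o={}
    for n in("side","top"):
        read_camera(n); r=finder.pinpoint("scoop_lip",n)
        if r: o[n]=r[0]['centre']; print(n,np.round(r[0]['centre'],1),round(r[0]['score'],2))
    if len(o)==2: print("lip",np.round(tri(o['side'],o['top']),4))
E
python3 -c "
from scp import *
lipvis()
p,R=scooppour((.6466,.04,.165),np.radians(89.4),0); need(p,R)
p,R=scooppour((.6466,.06,.145),np.radians(89.4),15); need(p,R)
snap('top',(150,160,450,360),2.6,'pics/o.png')
snap('side',(220,120,540,400),2,'pics/p.png')"
```

```text
side [288.4 268.8] 0.97
top [272.5 209.3] 0.9
lip [0.6489 0.029  0.1279]
t 23.9 need [ 0.02  0.07 -0.11] [-0.01 -0.11 -0.04] F [ 0.5 -0.6 -4.5] gap 0.0181 j [ -3.  30.  24.  90. -23.  68.  29.]
t 23.9 need [0.03 1.09 0.46] [-2.19 -0.09 -0.03] F [ 0.5 -0.6 -4.5] gap 0.0181 j [ -3.  30.  24.  90. -23.  68.  29.]
```

View pics/o.png

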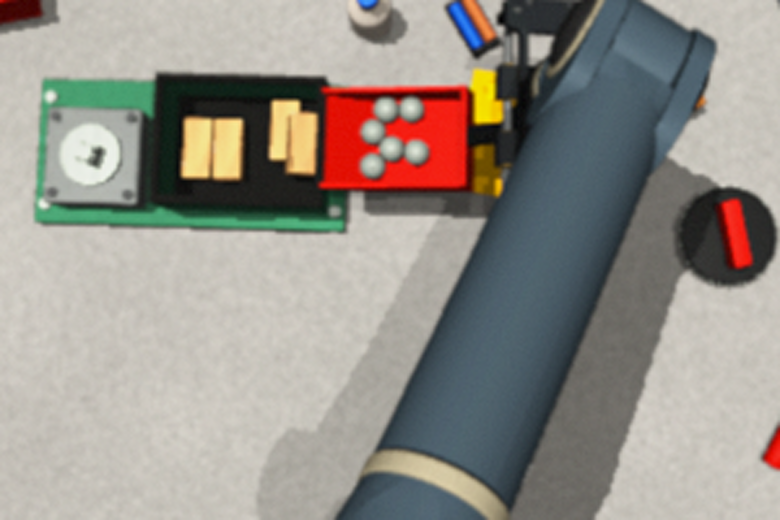

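View pics/p.png

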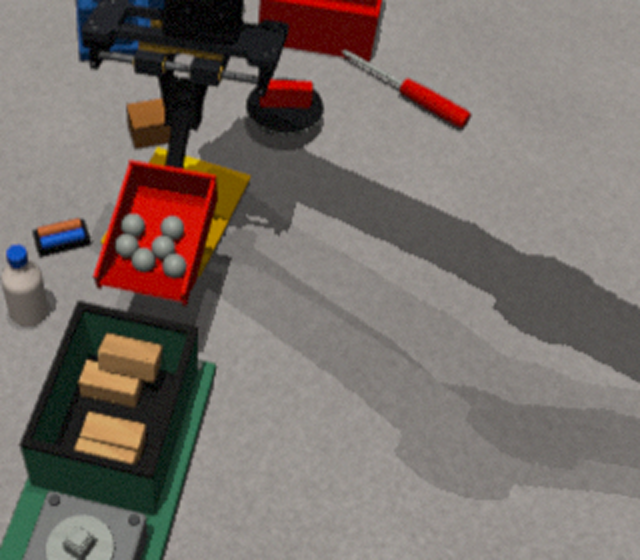

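```bash
cat >> scp.py <<'E'
from scipy.optimize import minimize_scalar
GL=np.array([-.105,0,.076])
def scpose(th):
    s=arm.observe(); R=s['eef_rot']; g=s['ee_pos']+.051*R[:,1]
    ys=-R[:,0]/np.linalg.norm(R[:,0])  # scoop y
    up=np.array([0,0,1.]); up-=ys*(up@ys); up/=np.linalg.norm(up); x=np.cross(ys,up)
    R0=np.c_[x,ys,up]; Rs=Ro.from_rotvec(ys*np.radians(th)).as_matrix()@R0
    return g-Rs@GL,Rs
def pitch(cams=("side","top"),verbose=True):
    ims={n:read_camera(n) for n in cams}; D=[]
    for n in cams:
        h=m_scoop(ims[n]).astype(np.uint8); 
        o,Rs=scpose(20); q=proj(n,o+SCOOP[0]@Rs.T); a=np.maximum(q.min(0)-30,0).astype(int); b=np.minimum(q.max(0)+30,[640,480]).astype(int)
        D.append((n,a,b,h[a[1]:b[1],a[0]:b[0]].astype(float)))
    def cost(v):
        th,dx,dy,dz=v
        c=0; o,Rs=scpose(th); o=o+[dx,dy,dz]
        for n,a,b,m in D:
            q=proj(n,o+SCOOP[0]@Rs.T); mm=np.zeros(((b-a)[1]*S,(b-a)[0]*S),np.uint8)
            cv2.fillConvexPoly(mm,cv2.convexHull(((q-a+.5)*S*16).astype(np.int32)),255,shift=4)
            c+=np.abs(cv2.resize(mm,tuple((b-a).tolist()),interpolation=cv2.INTER_AREA)/255.-m).sum()/m.sum()
        return c+ (np.linalg.norm(v[1:])/.02)**2*.05
    t0=min(np.arange(-10,75,3.),key=lambda t:cost(np.array([t,0,0,0])))
    r=minimize(cost,[t0,0,0,0],method='Nelder-Mead',options=dict(initial_simplex=[[t0,0,0,0],[t0+4,0,0,0],[t0,.005,0,0],[t0,0,.005,0],[t0,0,0,.005]],maxiter=300))
    th=r.x[0]; o,Rs=scpose(th); o=o+r.x[1:]
    lip=o+Rs@[.085,0,.031]; cor=o+Rs@[.05,0,0]
    print("pitch",round(th,1),"off",np.round(r.x[1:],4),"cost",round(r.fun,3),"lip",np.round(lip,4),"corner",np.round(cor,4),"origin",np.round(o,4)); return th,lip
E
python3 -c "
from scp import *
pitch()"
```

```text
pitch 11.9 off [ 0.0015  0.0011 -0.0001] cost 0.126 lip [0.6445 0.025  0.132 ] corner [ 0.644  -0.0156  0.109 ] origin [ 0.6439 -0.0645  0.1193]
```

```bash
python3 -c "
from h import *
for l,t in (((.6466,.045,.135),20),((.6466,.066,.122),30),((.6466,.07,.106),58)):
    p,R=scooppour(l,np.radians(89.4),t,a=21.9); need(p,R)"
```

```text
t 24.1 need [0.02 0.84 0.55] [-1.19 -0.1  -0.04] F [-0.1  0.4 -4.3] gap 0.0178 j [ -3.  30.  24.  90. -23.  68.  29.]
t 24.1 need [0.03 1.86 0.82] [-2.65 -0.08 -0.03] F [-0.1  0.4 -4.3] gap 0.0178 j [ -3.  30.  24.  90. -23.  68.  29.]
t 24.1 need [0.05 3.98 1.33] [-6.72 -0.05  0.  ] F [-0.1  0.4 -4.3] gap 0.0178 j [ -3.  30.  24.  90. -23.  68.  29.]
```

>>> drive_tool:
  deltas:
    - [0, 0.1, 0.12, -0.15, -0.01, 0, 1]
    - [0, 0.2, 0.12, -0.28, -0.01, 0, 1]
    - [0, 0.22, 0.1, -0.3, -0.01, 0, 1]
    - [0, 0.22, 0.1, -0.3, -0.01, 0, 1]
    - [0, 0.22, 0.1, -0.3, -0.01, 0, 1]
    - [0, 0.22, 0.08, -0.3, -0.01, 0, 1]
    - [0, 0.22, 0.08, -0.3, -0.01, 0, 1]
    - [0, 0.2, 0.06, -0.3, -0.01, 0, 1]
    - [0, 0.15, 0.05, -0.25, 0, 0, 1]
    - [0, 0.05, 0, -0.1, 0, 0, 1]

```text
time: 25.1
ee_pos: [0.6412, -0.0649, 0.3129]
eef_rot: [[1.0, 0.003, 0.011], [-0.011, -0.141, 0.99], [0.004, -0.99, -0.141]]
wrist_force: [1.1, 0.8, -3.4]
finger_gap: 0.0178
```

```bash
python3 -c "
from scp import *
pitch()
p,R=scooppour((.6466,.066,.122),np.radians(89.4),30,a=21.9); need(p,R)
snap('side',(220,120,540,400),2,'pics/q.png')"
```

```text
pitch 139.8 off [ 0. -0. -0.] cost 2.0 lip [ 0.6395 -0.247   0.1736] corner [ 0.6394 -0.2403  0.2199] origin [ 0.6397 -0.2021  0.2522]
t 25.2 need [ 0.08 -0.06 -0.12] [0.   0.03 0.01] F [-0.2  0.3 -5.4] gap 0.0178 j [-23.  25.  31.  93.  -5.  65.   7.]
```

View pics/q.png

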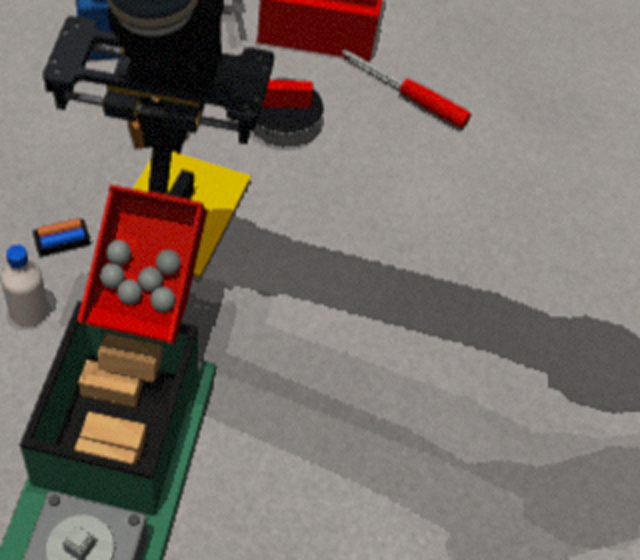

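```bash
python3 -c "
from scp import *
pitch(('side',))
"
```

```text
pitch 30.0 off [ 0.0004  0.0017 -0.0009] cost 0.05 lip [0.6437 0.0682 0.1268] corner [0.6431 0.0224 0.1175] origin [ 0.6424 -0.0209  0.1426]
```

```bash
python3 -c "
from h import *
for l,t in (((.6466,.07,.115),44),((.6466,.07,.106),58)):
    p,R=scooppour(l,np.radians(89.4),t,a=21.9); need(p,R)"
```

```text
t 25.3 need [0.1  1.04 0.29] [-2.02  0.05  0.03] F [ 0.2 -0.7 -4.1] gap 0.0178 j [-23.  25.  31.  93.  -5.  65.   7.]
t 25.3 need [0.11 2.11 0.4 ] [-4.06  0.08  0.02] F [ 0.2 -0.7 -4.1] gap 0.0178 j [-23.  25.  31.  93.  -5.  65.   7.]
```

>>> drive_tool:
  deltas:
    - [0.05, 0.2, 0.06, -0.35, 0.01, 0, 1]
    - [0.03, 0.22, 0.05, -0.4, 0.01, 0, 1]
    - [0.02, 0.22, 0.05, -0.4, 0.01, 0, 1]
    - [0, 0.21, 0.05, -0.4, 0.01, 0, 1]
    - [0, 0.21, 0.04, -0.4, 0.01, 0, 1]
    - [0, 0.21, 0.04, -0.4, 0.01, 0, 1]
    - [0, 0.21, 0.04, -0.4, 0, 0, 1]
    - [0, 0.21, 0.03, -0.4, 0, 0, 1]
    - [0, 0.2, 0.03, -0.4, 0, 0, 1]
    - [0, 0.2, 0.02, -0.4, 0, 0, 1]

```text
time: 26.3
ee_pos: [0.6435, 0.0218, 0.3351]
eef_rot: [[0.999, -0.016, 0.047], [-0.047, -0.588, 0.808], [0.015, -0.809, -0.588]]
wrist_force: [0.0, -0.1, -2.9]
finger_gap: 0.0175
```

```bash
python3 -c "
from scp import *
pitch(('side',))
p,R=scooppour((.6466,.07,.106),np.radians(89.4),58,a=21.9); need(p,R)
snap('side',(220,120,540,400),2,'pics/r.png')
"
```

```text
pitch 63.4 off [ 0.0025  0.0026 -0.003 ] cost 0.084 lip [0.6501 0.043  0.0995] corner [ 6.481e-01 -4.000e-04  1.169e-01] origin [ 0.6465 -0.0227  0.1616]
t 26.35 need [ 0.05  0.24 -0.03] [-0.01  0.11  0.26] F [-0.3  3.8 -3.3] gap 0.0177 j [-44.  30.  39.  91.  18.  72. -18.]
```

View pics/r.png

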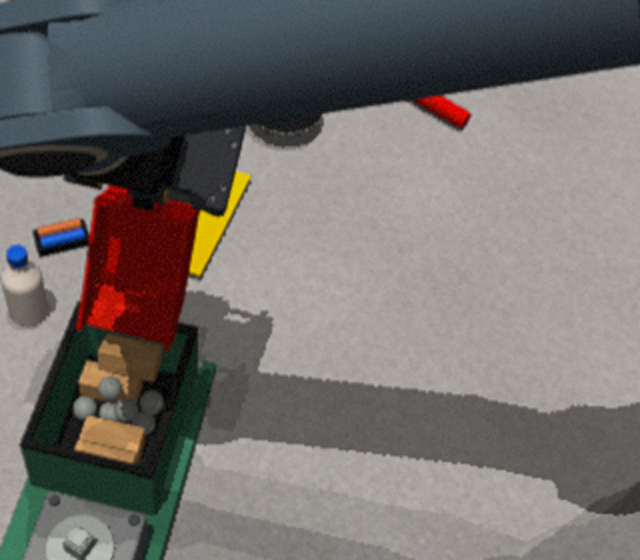

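>>> drive_tool:
  deltas:
    - [0, 0, 0.3, 0, 0.05, 0.1, 1]
    - [0, -0.1, 0.5, 0, 0.05, 0.1, 1]
    - [0, -0.3, 0.6, 0.3, 0, 0.05, 1]
    - [0, -0.4, 0.2, 0.4, 0, 0, 1]
    - [0, -0.4, 0, 0.5, 0, 0, 1]
    - [0, -0.4, 0, 0.5, 0, 0, 1]
    - [0, -0.4, 0, 0.5, 0, 0, 1]
    - [0, -0.4, 0, 0.5, 0, 0, 1]
    - [0, -0.4, 0, 0.5, 0, 0, 1]
    - [0, -0.4, 0, 0.5, 0, 0, 1]

```text
time: 27.4
ee_pos: [0.6398, -0.1552, 0.4336]
eef_rot: [[1.0, 0.009, 0.021], [-0.019, -0.156, 0.988], [0.012, -0.988, -0.156]]
wrist_force: [0.2, -0.6, -3.1]
finger_gap: 0.0179
```

```bash
python3 -c "
from scp import *
print(arm.observe()['ee_pos'])
pitch(('side',))
p,R=scooptool((.4648,-.1855,1.511),0,.05,a=21.9); need(p,R)
snap('side',(220,120,540,400),2,'pics/s.png')
snap('top',(150,160,450,320),2.6,'pics/sa.png')
"
```

```text
[ 0.63981671 -0.15515318  0.43355856]
pitch 32.3 off [ 0.0031  0.004  -0.0062] cost 0.2 lip [ 0.6474 -0.0308  0.239 ] corner [ 0.6462 -0.0769  0.2315] origin [ 0.6445 -0.1192  0.2582]
t 27.45 need [-3.61 -2.92 -5.23] [ 4.52 -0.09 -0.21] F [-2.4 -7.6 -1.1] gap 0.0175 j [-18.  22.  36.  82.  -4.  77.  15.]
```

View pics/s.png

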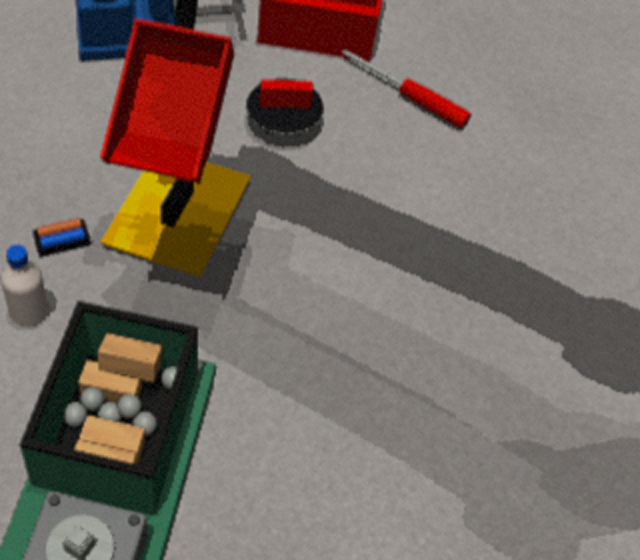

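View pics/sa.png

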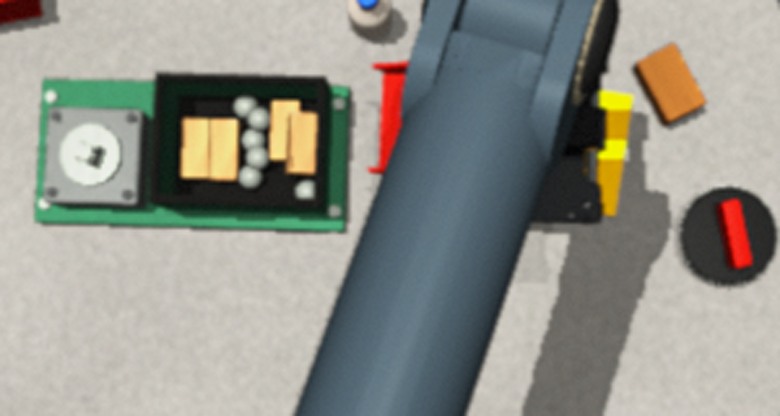

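>>> drive_tool:
  deltas:
    - [-0.4, -0.32, -0.3, 0.5, -0.01, -0.02, 1]
    - [-0.45, -0.35, -0.4, 0.5, -0.01, -0.02, 1]
    - [-0.45, -0.35, -0.4, 0.5, -0.01, -0.02, 1]
    - [-0.45, -0.35, -0.5, 0.5, -0.01, -0.02, 1]
    - [-0.45, -0.35, -0.5, 0.5, -0.01, -0.02, 1]
    - [-0.45, -0.35, -0.5, 0.5, -0.01, -0.02, 1]
    - [-0.4, -0.35, -0.5, 0.5, -0.01, -0.02, 1]
    - [-0.3, -0.3, -0.5, 0.5, 0, -0.02, 1]
    - [-0.2, -0.2, -0.5, 0.4, 0, -0.02, 1]
    - [0, 0, -0.3, 0, 0, 0, 1]

```text
time: 28.55
ee_pos: [0.4561, -0.3092, 0.2196]
eef_rot: [[0.998, 0.046, 0.031], [-0.046, 0.362, 0.931], [0.031, -0.931, 0.364]]
wrist_force: [0.1, 0.1, -2.3]
finger_gap: 0.0179
```

```bash
python3 -c "
from scp import *
print(arm.observe()['ee_pos'])
pitch(('side','top'))
p,R=scooptool((.4648,-.1855,1.511),0,.05,a=21.9); need(p,R)
snap('side',(220,120,540,400),2,'pics/t.png')
"
```

```text
[ 0.45611724 -0.30921811  0.21957769]
pitch 3.4 off [-0.0006 -0.0004  0.0056] cost 0.312 lip [ 0.4693 -0.1009  0.1214] corner [ 0.4687 -0.1377  0.0926] origin [ 0.4665 -0.1876  0.0956]
t 28.65 need [-0.02 -0.07 -0.92] [ 0.07  0.25 -0.15] F [ 0.2  0.7 -1.8] gap 0.0178 j [ 15.  27.  31. 105. -33.  69.  59.]
```

View pics/t.png

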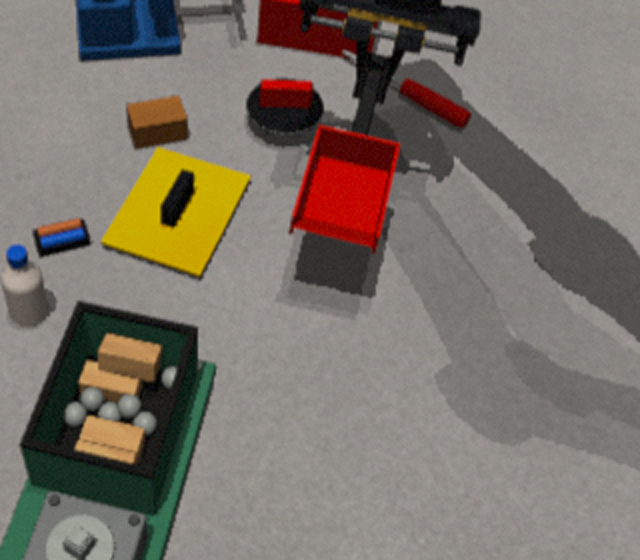

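>>> drive_tool:
  deltas:
    - [0, -0.05, -0.4, 0.1, 0.2, -0.1, 1]
    - [0, 0, -0.4, 0.1, 0.05, 0, 1]
    - [0, 0, -0.4, 0.05, 0, 0, 1]
    - [0, 0, -0.3, 0, 0, 0, 1]
    - [0, 0, 0, 0, 0, 0, 1]

```text
time: 29.2
ee_pos: [0.4671, -0.3035, 0.1476]
eef_rot: [[0.999, 0.028, 0.03], [-0.038, 0.389, 0.92], [0.014, -0.921, 0.39]]
wrist_force: [-0.3, 0.4, -2.1]
finger_gap: 0.0178
```

```bash
python3 -c "
from scp import *
print(arm.observe()['ee_pos'])
pitch(('side','top'))
p,R=scooptool((.4648,-.1855,1.511),0,0,a=24); need(p,R)
"
```

```text
[ 0.46705426 -0.30347449  0.14755249]
pitch 2.6 off [0.0001 0.0012 0.0016] cost 0.09 lip [ 0.4774 -0.0959  0.0505] corner [ 0.4765 -0.1322  0.0211] origin [ 0.4745 -0.1821  0.0234]
t 29.3 need [-0.21 -0.13 -0.54] [ 0.17  0.13 -0.17] F [-0.1  0.4 -1.2] gap 0.0179 j [ 16.  34.  28. 107. -37.  64.  63.]
```

>>> drive_tool:
  deltas:
    - [0, 0, -0.2, 0.2, 0.1, 0, 1]
    - [0, 0, -0.15, 0, 0, 0, 1]
    - [0, 0, -0.06, 0, 0, 0, 1]
    - [0, 0, 0, 0, 0, 0, 1]

```text
time: 29.7
ee_pos: [0.4682, -0.3057, 0.1289]
eef_rot: [[0.999, 0.022, 0.034], [-0.04, 0.41, 0.911], [0.006, -0.912, 0.41]]
wrist_force: [-0.7, 0.3, -2.8]
finger_gap: 0.0175
```

```bash
python3 -c "
from scp import *
print(arm.observe()['ee_pos'],arm.observe()['wrist_force'])
pitch(('side','top'))
"
```

```text
[ 0.46821152 -0.30569834  0.12891307] [-0.70331701  0.33839957 -2.7749304 ]
pitch 0.5 off [0.0007 0.0001 0.0017] cost 0.078 lip [ 0.4782 -0.0953  0.0379] corner [ 0.477  -0.1306  0.0072] origin [ 0.475  -0.1805  0.0077]
```

Pitch 0.5°, 6–7 mm above the bench. Lower further.

>>> drive_tool:
  deltas:
    - [0, 0, -0.08, 0, 0, 0, 1]
    - [0, 0, -0.06, 0, 0, 0, 1]
    - [0, 0, 0, 0, 0, 0, 1]

```text
time: 30.1
ee_pos: [0.4686, -0.306, 0.1225]
eef_rot: [[0.999, 0.024, 0.033], [-0.04, 0.409, 0.912], [0.008, -0.912, 0.409]]
wrist_force: [0.1, 1.0, -3.1]
finger_gap: 0.0175
```

```bash
python3 -c "
from scp import *
print(arm.observe()['ee_pos'],arm.observe()['wrist_force'])
pitch(('side','top'))
"
```

```text
[ 0.46858682 -0.30595243  0.12247101] [ 0.11850118  1.04082541 -3.07427061]
pitch 0.9 off [0.0006 0.0002 0.0021] cost 0.086 lip [ 0.4785 -0.096   0.0302] corner [ 4.774e-01 -1.315e-01 -2.000e-04] origin [ 0.4754 -0.1814  0.0006]
```

>>> drive_tool:
  deltas:
    - [0, 0, -0.04, 0, 0, 0, 1]
    - [0, 0, 0, 0, 0, 0, 1]

```text
time: 30.4
ee_pos: [0.4688, -0.3061, 0.1208]
eef_rot: [[0.999, 0.024, 0.033], [-0.04, 0.408, 0.912], [0.009, -0.913, 0.409]]
wrist_force: [-0.1, 0.0, -2.8]
finger_gap: 0.0178
```

>>> drive_tool:
  deltas:
    - [0, 0, -0.05, 0, 0, 0, 1]
    - [0, 0, 0, 0, 0, 0, 1]
    - [0, 0, 0, 0, 0, 0, 1]

```text
time: 30.7
ee_pos: [0.4691, -0.3067, 0.1204]
eef_rot: [[0.999, 0.026, 0.032], [-0.04, 0.41, 0.911], [0.01, -0.912, 0.41]]
wrist_force: [0.2, 0.0, -1.1]
finger_gap: 0.0181
```

>>> drive_tool:
  deltas:
    - [0, 0, 0, 0, 0, 0, 0.35]
    - [0, 0, 0, 0, 0, 0, 0.35]
    - [0, 0, 0, 0, 0, 0, 0.35]
    - [0, 0, 0, 0, 0, 0, 0.35]
    - [0, 0, 0, 0, 0, 0, 0.35]
    - [0, -0.1, 0.2, 0, 0, 0, 0.35]
    - [0, -0.2, 0.45, 0, 0, 0, 0.35]
    - [0, -0.2, 0.5, -0.5, 0, 0, 0.35]
    - [0, 0, 0.7, -1, 0, 0, 0.3]
    - [0.2, 0, 0.7, -1, 0, 0, 0.3]

```text
time: 31.7
ee_pos: [0.4751, -0.3359, 0.2493]
eef_rot: [[0.999, 0.02, 0.045], [-0.047, 0.117, 0.992], [0.014, -0.993, 0.118]]
wrist_force: [0.5, -0.8, 0.1]
finger_gap: 0.0597
```

```bash
python3 -c "
from scp import *
s=arm.observe();print(s['ee_pos'],s['finger_gap'])
ims={n:read_camera(n) for n in('top','side')}
print(silfit(SCOOP,m_scoop,(.475,-.181,1.53),ims=ims))
print(silfit(COVER,m_yel,(.6606,-.1893,-.15),ims=ims))
snap('side',(220,120,540,400),2,'pics/u.png')
snap('top',(150,160,450,320),2.6,'pics/ua.png')
need([.66,-.189,.2],-8.6)
"
```

```text
[ 0.475139   -0.33594594  0.24934612] 0.05971562344674963
(array([ 0.47666923, -0.17878423,  1.51744705]), np.float64(0.09760953831563934))
(array([ 0.66057624, -0.18931012, -0.15030131]), np.float64(0.04949808669409639))
t 31.9 need [ 3.65  2.89 -0.98] [-1.01  0.24 -0.92] F [-0.5 -0.9 -0.5] gap 0.0611 j [  6.  25.  37. 104. -24.  62.  51.]
```

View pics/u.png

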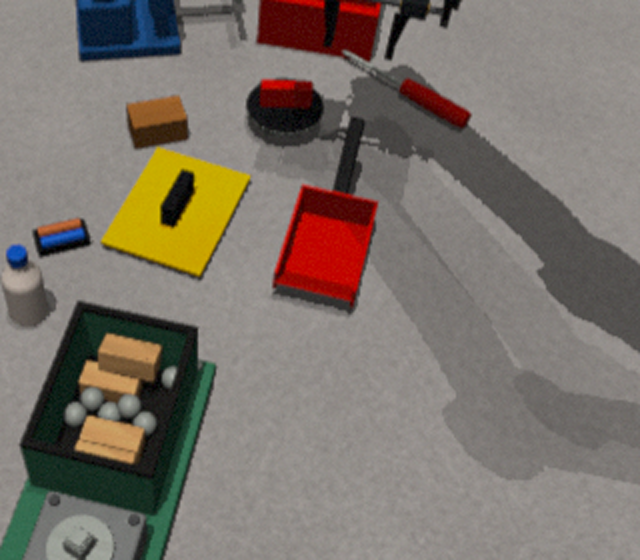

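View pics/ua.png

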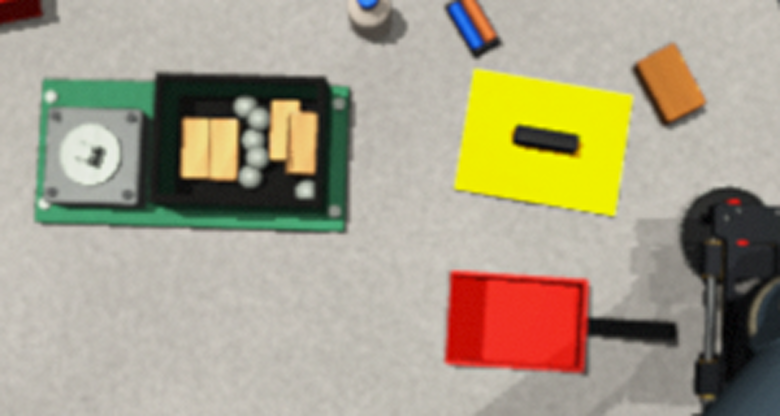

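>>> drive_tool:
  deltas:
    - [0.4, 0.3, 0, -0.15, 0.03, -0.1, 0.3]
    - [0.5, 0.4, 0, -0.15, 0.03, -0.1, 0.3]
    - [0.5, 0.4, 0, -0.15, 0.03, -0.1, 0.3]
    - [0.5, 0.4, -0.1, -0.15, 0.03, -0.1, 0.3]
    - [0.5, 0.4, -0.1, -0.15, 0.03, -0.1, 0.3]
    - [0.5, 0.4, -0.2, -0.15, 0.03, -0.1, 0.3]
    - [0.4, 0.3, -0.3, -0.1, 0.03, -0.1, 0.3]
    - [0.2, 0.2, -0.3, 0, 0, -0.1, 0.3]
    - [0, 0, 0, 0, 0, 0, 0.3]

```text
time: 32.8
ee_pos: [0.6463, -0.1962, 0.1848]
eef_rot: [[0.986, -0.023, 0.163], [-0.162, 0.007, 0.987], [-0.024, -1.0, 0.003]]
wrist_force: [-0.3, 0.7, -0.2]
finger_gap: 0.0613
```

```bash
python3 -c "
from scp import *
need([.6606,-.1893,.087],-8.6)
snap('side',(220,120,540,400),2,'pics/v.png')
"
```

```text
t 32.8 need [ 0.29  0.14 -1.96] [-0.06 -0.19  0.11] F [-0.3  0.7 -0.2] gap 0.0613 j [-10.  37.  36.  94. -25.  58.  24.]
```

View pics/v.png

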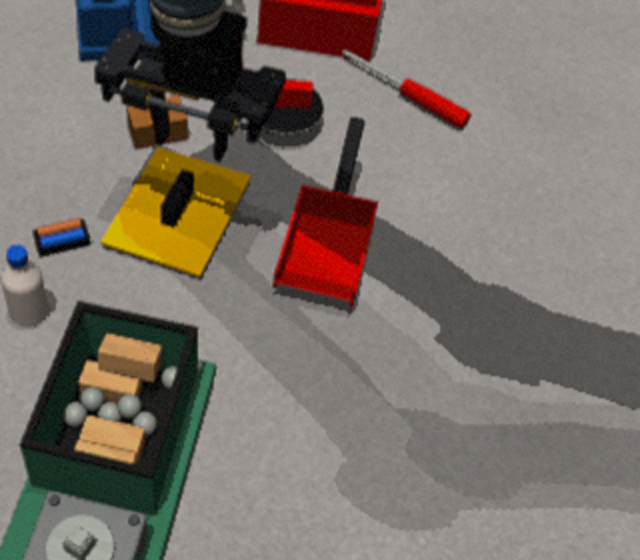

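>>> drive_tool:
  deltas:
    - [0.27, 0.14, -0.2, -0.06, -0.18, 0.1, 0.3]
    - [0, 0, -0.5, 0, 0, 0, 0.3]
    - [0, 0, -0.5, 0, 0, 0, 0.3]
    - [0, 0, 0, 0, 0, 0, 0.3]

```text
time: 33.25
ee_pos: [0.6543, -0.2013, 0.1276]
eef_rot: [[0.986, -0.0, 0.165], [-0.165, -0.006, 0.986], [0.001, -1.0, -0.006]]
wrist_force: [0.2, 0.8, 0.4]
finger_gap: 0.0611
```

```bash
python3 -c "
from scp import *
need([.6606,-.1893,.087],-8.6)
"
```

```text
t 33.25 need [ 0.13  0.24 -0.81] [ 0.05 -0.    0.13] F [0.2 0.8 0.4] gap 0.0611 j [ -9.  41.  34.  96. -27.  52.  26.]
```

>>> drive_tool:
  deltas:
    - [0.13, 0.24, -0.1, 0.05, 0, 0.12, 0.3]
    - [0.02, 0.04, -0.35, 0, 0, 0, 0.3]
    - [0, 0.02, -0.35, 0, 0, 0, 0.3]
    - [0, 0, 0, 0, 0, 0, 0.3]

```text
time: 33.65
ee_pos: [0.6619, -0.1895, 0.0891]
eef_rot: [[0.988, 0.005, 0.154], [-0.154, -0.001, 0.988], [0.005, -1.0, -0.0]]
wrist_force: [0.2, -0.3, 0.3]
finger_gap: 0.0608
```

```bash
python3 -c "
from scp import *
need([.6606,-.1893,.087],-8.6)
"
```

```text
t 33.65 need [-0.03  0.   -0.04] [0.01 0.04 0.04] F [ 0.2 -0.3  0.3] gap 0.0608 j [ -8.  44.  32.  96. -29.  48.  27.]
```

>>> drive_tool:
  deltas:
    - [-0.02, 0, -0.03, 0, 0.04, 0.03, 1]
    - [0, 0, 0, 0, 0, 0, 1]
    - [0, 0, 0, 0, 0, 0, 1]
    - [0, 0, 0, 0, 0, 0, 1]
    - [0, 0, 0, 0, 0, 0, 1]
    - [0, 0, 0, 0, 0, 0, 1]
    - [0, 0, 0, 0, 0, 0, 1]
    - [0, 0, 0.2, 0, 0, 0, 1]
    - [0, 0, 0.5, 0, 0, 0, 1]
    - [0, 0, 0.6, 0, 0, 0, 1]

```text
time: 34.65
ee_pos: [0.6569, -0.188, 0.1495]
eef_rot: [[0.989, -0.013, 0.151], [-0.151, 0.002, 0.989], [-0.013, -1.0, -0.0]]
wrist_force: [0.2, -0.3, -4.2]
finger_gap: 0.018
```

>>> drive_tool:
  deltas:
    - [0, 0, 0.6, 0, 0.05, 0, 1]
    - [0, 0.2, 0.6, 0, 0.05, 0.1, 1]
    - [0, 0.5, 0.5, 0, 0, 0.15, 1]
    - [0, 0.7, 0.2, 0, 0, 0.15, 1]
    - [0, 0.8, 0, 0, 0, 0.15, 1]
    - [0, 0.8, 0, 0, 0, 0.15, 1]
    - [0, 0.8, 0, 0, 0, 0.15, 1]
    - [0, 0.8, 0, 0, 0, 0.15, 1]
    - [0, 0.7, 0, 0, 0, 0.15, 1]
    - [0, 0.5, 0, 0, 0, 0.1, 1]

```text
time: 35.65
ee_pos: [0.6527, 0.1043, 0.2552]
eef_rot: [[1.0, -0.017, 0.01], [-0.01, -0.006, 1.0], [-0.017, -1.0, -0.006]]
wrist_force: [-0.2, -0.2, -4.2]
finger_gap: 0.0178
```

```bash
python3 -c "
from scp import *
need([.647,.110,.22],-.6)
"
```

```text
t 35.65 need [-0.11  0.11 -0.7 ] [ 0.05 -0.14 -0.  ] F [-0.2 -0.2 -4.2] gap 0.0178 j [-37.  31.  36.  93. -19.  63.   3.]
```

>>> drive_tool:
  deltas:
    - [-0.1, 0.05, -0.3, 0.05, -0.14, 0, 1]
    - [0, 0, -0.3, 0, 0, 0, 1]
    - [0, 0, 0, 0, 0, 0, 1]
    - [0, 0, 0, 0, 0, 0, 1]

```text
time: 36.05
ee_pos: [0.6466, 0.1138, 0.2234]
eef_rot: [[1.0, -0.002, 0.001], [-0.001, 0.003, 1.0], [-0.002, -1.0, 0.003]]
wrist_force: [-0.4, -0.0, -4.0]
finger_gap: 0.0178
```

```bash
cat > cov.py <<'E'
from scp import *
def covfit():
    s=arm.observe(); z=s['ee_pos'][2]-.088; p0=(s['ee_pos'][0],s['ee_pos'][1],-.01)
    for c in(('side',),('top',)):
        x,f=silfit(COVER,m_yel,p0,c,z=z); print("cover",c,np.round(x,4),round(f,3),"z",round(z,4))
E
python3 -c "
from cov import *
need([.647,.110,.20],-.6)
covfit()
snap('side',(180,200,400,460),2,'pics/w.png')
"
```

```text
t 36.05 need [ 0.01 -0.08 -0.47] [-0.02 -0.01 -0.08] F [-0.4 -0.  -4. ] gap 0.0178 j [-37.  32.  34.  96. -21.  58.   4.]
cover ('side',) [0.6458 0.1162 0.0073] 0.493 z 0.1354
cover ('top',) [0.6469 0.1093 0.0116] 1.772 z 0.1354
```

View pics/w.png

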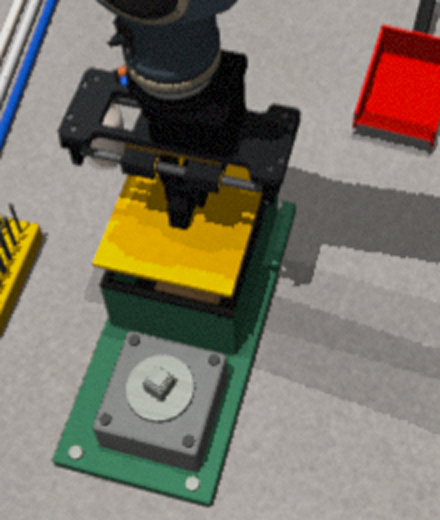

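```bash
python3 -c "
from cov import *
im=read_camera('side')
for p,c in(((.6466,.1138,0),(255,0,255)),):
    overlay('side',im,COVER+[box(-63,63,-83,83,12.9,13)],p,c,z=.1354)
overlay('side',im,[box(-63,63,-83,83,94.9,95),box(-55,55,-75,75,94.9,95)],(.647,.110,-.01),(255,255,0))
cv2.imwrite('pics/x.png',cv2.resize(im[260:380,180:340],None,fx=4.5,fy=4.5,interpolation=cv2.INTER_CUBIC))
"
```

```text
(no output)
```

View pics/x.png

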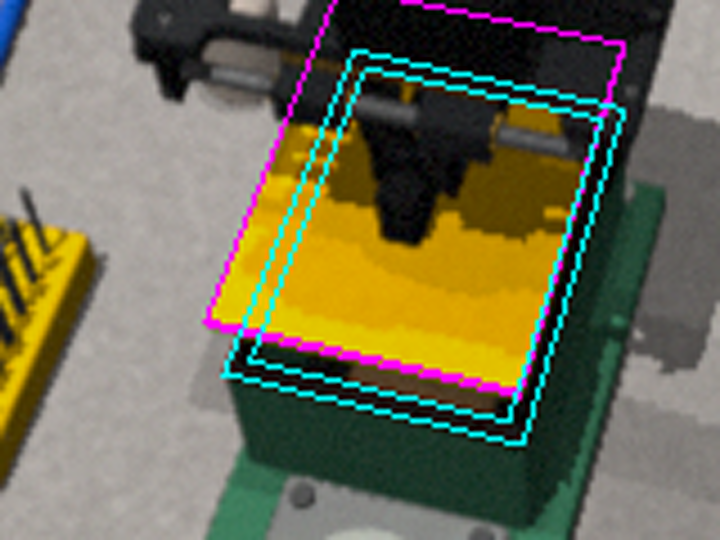

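>>> drive_tool:
  deltas:
    - [0, -0.07, -0.15, -0.02, 0, -0.05, 1]
    - [0, 0, -0.2, 0, 0, 0, 1]
    - [0, 0, 0, 0, 0, 0, 1]

```text
time: 36.55
ee_pos: [0.6476, 0.1086, 0.2062]
eef_rot: [[1.0, 0.002, 0.01], [-0.01, 0.001, 1.0], [0.002, -1.0, 0.001]]
wrist_force: [0.1, 0.3, -3.7]
finger_gap: 0.018
```

```bash
python3 -c "
from cov import *
need([.647,.110,.181],-.6)
"
```

```text
t 36.55 need [-0.01  0.03 -0.5 ] [-0.01  0.01 -0.01] F [ 0.1  0.3 -3.7] gap 0.018 j [-37.  33.  34.  97. -21.  57.   5.]
```

>>> drive_tool:
  deltas:
    - [-0.01, 0.03, -0.2, 0, 0, 0, 1]
    - [0, 0, -0.15, 0, 0, 0, 1]
    - [0, 0, -0.1, 0, 0, 0, 1]
    - [0, 0, 0, 0, 0, 0, 1]

```text
time: 36.95
ee_pos: [0.6474, 0.1101, 0.1816]
eef_rot: [[1.0, 0.002, 0.01], [-0.01, 0.001, 1.0], [0.002, -1.0, 0.001]]
wrist_force: [0.5, -0.4, -3.1]
finger_gap: 0.0178
```

```bash
python3 -c "
from cov import *
need([.647,.110,.181],-.6)
"
```

```text
t 36.95 need [-0.01 -0.   -0.01] [-0.01  0.02 -0.01] F [ 0.5 -0.4 -3.1] gap 0.0178 j [-36.  34.  33.  98. -23.  54.   5.]
```

>>> drive_tool:
  deltas:
    - [0, 0, -0.05, 0, 0, 0, 1]
    - [0, 0, -0.05, 0, 0, 0, 1]
    - [0, 0, 0, 0, 0, 0, 1]

```text
time: 37.25
ee_pos: [0.6477, 0.1099, 0.1809]
eef_rot: [[1.0, 0.002, 0.01], [-0.01, 0.003, 1.0], [0.002, -1.0, 0.003]]
wrist_force: [-0.2, -1.2, -4.3]
finger_gap: 0.0173
```

>>> drive_tool:
  deltas:
    - [0, 0, -0.1, 0, 0, 0, 1]
    - [0, 0, -0.1, 0, 0, 0, 1]

```text
time: 37.45
ee_pos: [0.6484, 0.1098, 0.1765]
eef_rot: [[1.0, 0.002, 0.009], [-0.009, 0.006, 1.0], [0.002, -1.0, 0.006]]
wrist_force: [-13.0, 1.0, 31.2]
finger_gap: 0.0179
```

>>> drive_tool:
  deltas:
    - [0, 0, 0, 0, 0, 0, 1]
    - [0, 0, 0, 0, 0, 0, 1]

```text
time: 37.65
ee_pos: [0.6487, 0.1097, 0.1776]
eef_rot: [[1.0, 0.004, 0.01], [-0.01, 0.007, 1.0], [0.004, -1.0, 0.007]]
wrist_force: [-0.9, 0.4, -4.1]
finger_gap: 0.0176
```

```bash
python3 -c "
from cov import *
need([.647,.110,.176],-.6)
im=read_camera('side')
cv2.imwrite('pics/y.png',cv2.resize(im[250:400,180:380],None,fx=4,fy=4,interpolation=cv2.INTER_CUBIC))
"
```

```text
t 37.65 need [-0.03  0.01 -0.03] [-0.06  0.03 -0.01] F [-0.9  0.4 -4.1] gap 0.0176 j [-36.  35.  33.  98. -23.  54.   6.]
```

View pics/y.png

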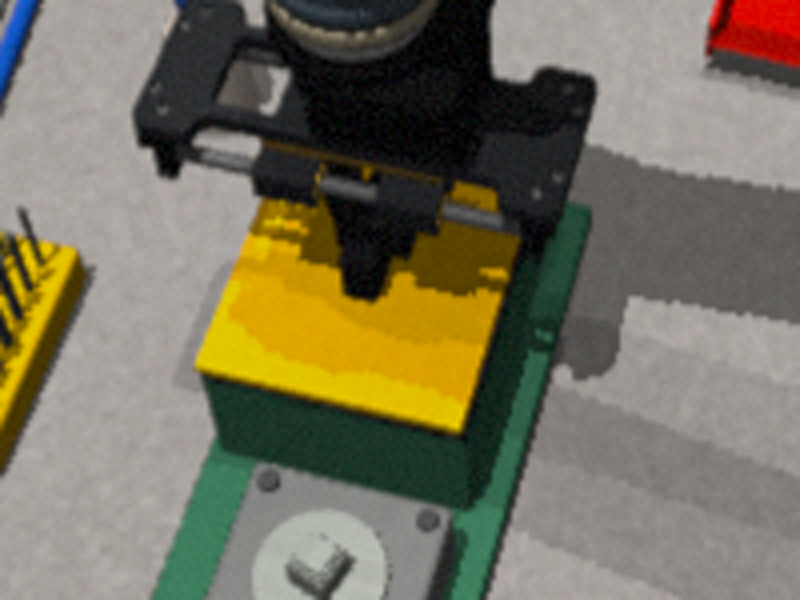

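>>> drive_tool:
  deltas:
    - [0, 0, -0.08, -0.03, 0.03, 0, 1]
    - [0, 0, -0.08, 0, 0, 0, 1]
    - [0, 0, -0.08, 0, 0, 0, 1]
    - [0, 0, -0.08, 0, 0, 0, 1]

```text
time: 38.1
ee_pos: [0.6492, 0.1095, 0.1765]
eef_rot: [[1.0, -0.003, 0.009], [-0.009, 0.012, 1.0], [-0.003, -1.0, 0.011]]
wrist_force: [-11.5, 1.3, 23.5]
finger_gap: 0.0181
```

>>> drive_tool:
  deltas:
    - [-0.03, 0, -0.08, -0.03, 0, 0, 1]
    - [-0.03, 0, -0.08, 0, 0, 0, 1]
    - [-0.03, 0, -0.08, 0, 0, 0, 1]
    - [-0.03, 0, -0.08, 0, 0, 0, 1]
    - [-0.03, 0, -0.08, 0, 0, 0, 1]
    - [-0.03, 0, -0.08, 0, 0, 0, 1]
    - [-0.03, 0, -0.08, 0, 0, 0, 1]
    - [-0.03, 0, -0.08, 0, 0, 0, 1]

```text
time: 38.9
ee_pos: [0.6478, 0.1088, 0.1763]
eef_rot: [[1.0, 0.021, 0.007], [-0.008, 0.023, 1.0], [0.021, -1.0, 0.023]]
wrist_force: [-5.7, -0.3, 19.4]
finger_gap: 0.0181
```

>>> drive_tool:
  deltas:
    - [0, 0, 0, -0.1, -0.1, 0, 0.7]
    - [0, 0, 0, 0, 0, 0, 0.5]
    - [0, 0, 0, 0, 0, 0, 0.5]
    - [0, 0, 0, 0, 0, 0, 0.5]
    - [0, 0, 0, 0, 0, 0, 0.5]
    - [0, 0, 0.4, 0, 0, 0, 0.5]
    - [0, 0, 0.7, 0, 0, 0, 1]
    - [-0.5, -0.3, 0.7, 0, 0, 0, 1]
    - [-1, -0.8, 0.3, 0, 0, 0, 1]
    - [-1, -1, 0, 0, 0, 0, 1]

```text
time: 39.9
ee_pos: [0.5477, 0.0289, 0.2772]
eef_rot: [[0.999, 0.036, -0.004], [0.004, 0.008, 1.0], [0.036, -0.999, 0.008]]
wrist_force: [0.7, -0.6, 0.1]
finger_gap: 0.0193
```

```bash
cat >> cov.py <<'E'
def covz():
    ims={n:[read_camera(n) for _ in range(3)] for n in('side','top')}
    ims={n:np.median(v,axis=0).astype(np.uint8) for n,v in ims.items()}
    for c in(('side',),('top',),('side','top')):
        for z in(.0865,.088,.0895,.091,.093):
            x,f=silfit(COVER,m_yel,(.647,.110,-.01),c,z=z,ims=ims); print(c,z,np.round(x,4),round(f,4))
E
python3 -c "
from cov import *
s=arm.observe();print(s['ee_pos'])
covz()
im=read_camera('side');cv2.imwrite('pics/z.png',cv2.resize(im[250:400,180:380],None,fx=4,fy=4,interpolation=cv2.INTER_CUBIC))
im=read_camera('top');cv2.imwrite('pics/za.png',cv2.resize(im[160:320,150:450],None,fx=2.6,fy=2.6,interpolation=cv2.INTER_CUBIC))
"
```

```text
[0.54770439 0.02893559 0.27723149]
('side',) 0.0865 [ 0.6488  0.1102 -0.0073] 0.0172
('side',) 0.088 [ 0.6486  0.1111 -0.0101] 0.016
('side',) 0.0895 [ 0.6483  0.1119 -0.0081] 0.0154
('side',) 0.091 [ 0.6479  0.1128 -0.0081] 0.0156
('side',) 0.093 [ 0.6475  0.1138 -0.0103] 0.0161
('top',) 0.0865 [ 0.6517  0.1119 -0.011 ] 0.3329
('top',) 0.088 [ 0.6514  0.1119 -0.0053] 0.3334
('top',) 0.0895 [ 0.6513  0.1115 -0.0113] 0.3336
('top',) 0.091 [ 0.6511  0.1114 -0.0169] 0.334
('top',) 0.093 [0.6509 0.1111 0.0033] 0.3342
('side', 'top') 0.0865 [ 0.6502  0.111  -0.0069] 0.3758
('side', 'top') 0.088 [ 0.6499  0.1114 -0.0066] 0.372
('side', 'top') 0.0895 [ 0.6495  0.1119 -0.0115] 0.3735
('side', 'top') 0.091 [ 0.6493  0.1123 -0.0111] 0.3773
('side', 'top') 0.093 [ 0.6492  0.1131 -0.0113] 0.387
```

View pics/z.png

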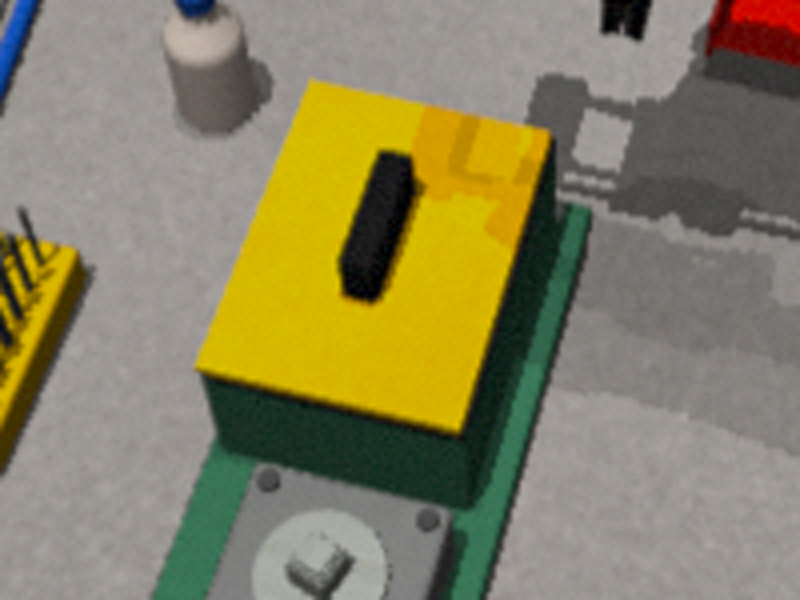

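View pics/za.png

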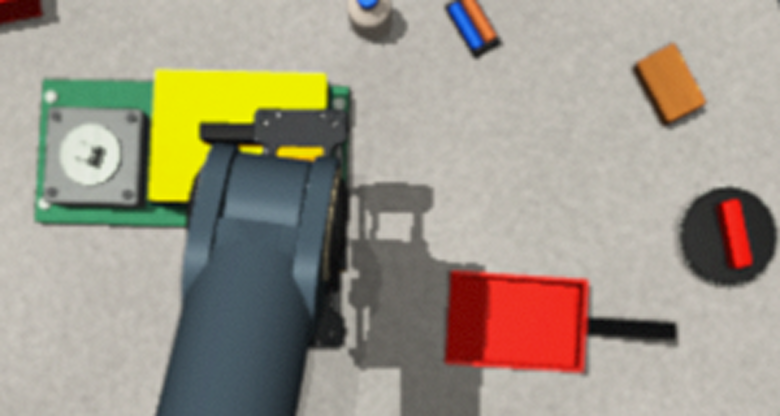

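```bash
python3 -c "
from cov import *
need([.648,.111,.225],-.6)"
```

```text
t 40.3 need [ 1.99  1.62 -1.01] [-0.06  0.27 -0.11] F [-0.5 -0.1  0.2] gap 0.0006 j [-39.  18.  39. 109. -14.  56.   6.]
```

>>> drive_tool:
  deltas:
    - [0.4, 0.35, 0, -0.06, 0.2, -0.1, 1]
    - [0.5, 0.4, 0, 0, 0.05, 0, 1]
    - [0.5, 0.4, -0.2, 0, 0, 0, 1]
    - [0.4, 0.3, -0.3, 0, 0, 0, 1]
    - [0.1, 0.1, -0.3, 0, 0, 0, 1]
    - [0, 0, 0, 0, 0, 0, 1]

```text
time: 40.9
ee_pos: [0.6492, 0.116, 0.2298]
eef_rot: [[1.0, -0.002, 0.002], [-0.002, -0.003, 1.0], [-0.002, -1.0, -0.003]]
wrist_force: [-0.8, 0.6, -0.4]
finger_gap: 0.0004
```

```bash
python3 -c "
from cov import *
need([.648,.111,.212],-.6)"
```

```text
t 40.9 need [-0.02 -0.1  -0.36] [ 0.02 -0.01 -0.07] F [-0.8  0.6 -0.4] gap 0.0004 j [-38.  32.  35.  95. -20.  59.   4.]
```

>>> drive_tool:
  deltas:
    - [-0.02, -0.1, -0.15, 0.02, 0, -0.05, 1]
    - [0, 0, -0.15, 0, 0, 0, 1]
    - [0, 0, -0.1, 0, 0, 0, 1]
    - [0, 0, -0.1, 0, 0, 0, 1]

```text
time: 41.3
ee_pos: [0.6468, 0.1075, 0.2048]
eef_rot: [[1.0, -0.002, 0.011], [-0.011, -0.001, 1.0], [-0.002, -1.0, -0.001]]
wrist_force: [-8.2, 1.0, 34.1]
finger_gap: 0.0003
```

>>> drive_tool:
  deltas:
    - [0, 0, -0.06, 0, 0, 0, 1]
    - [0, 0, -0.06, 0, 0, 0, 1]
    - [0, 0, -0.06, 0, 0, 0, 1]
    - [0, 0, -0.06, 0, 0, 0, 1]
    - [0, 0, -0.06, 0, 0, 0, 1]
    - [0, 0, -0.06, 0, 0, 0, 1]
    - [0, 0, -0.06, 0, 0, 0, 1]
    - [0, 0, -0.06, 0, 0, 0, 1]

```text
time: 42.1
ee_pos: [0.6464, 0.1061, 0.205]
eef_rot: [[1.0, 0.004, 0.015], [-0.015, 0.02, 1.0], [0.004, -1.0, 0.02]]
wrist_force: [-5.1, 1.0, 13.2]
finger_gap: 0.0005
```

>>> drive_tool:
  deltas:
    - [0, 0, 0.3, 0, 0, 0, 1]
    - [0, -0.3, 0.5, 0, 0, -0.5, 0.4]
    - [-0.1, -0.8, 0.2, 0, 0, -1, 0.3]
    - [-0.1, -0.9, 0, 0, 0, -1, 0.3]
    - [-0.1, -0.9, 0, 0, 0, -1, 0.3]
    - [-0.1, -0.9, 0, 0, 0, -1, 0.3]
    - [-0.1, -0.9, 0, 0, 0, -1, 0.3]
    - [-0.2, -0.9, 0, 0, 0, -1, 0.3]
    - [-0.2, -0.9, 0, 0, 0, -1, 0.3]
    - [-0.2, -0.9, 0, 0, 0, -1, 0.3]

```text
time: 43.1
ee_pos: [0.5876, -0.2689, 0.2626]
eef_rot: [[0.487, 0.038, 0.872], [-0.873, 0.009, 0.487], [0.011, -0.999, 0.037]]
wrist_force: [0.6, -0.0, -0.3]
finger_gap: 0.0589
```

```bash
python3 -c "
from cov import *
ims={n:np.mean([read_camera(n).astype(float) for _ in range(8)],axis=0) for n in('side','top')}
for n,r,k in(('side',(235,365,285,425),10),('top',(165,195,205,240),12)):
    cv2.imwrite(f'pics/sh_{n}.png',cv2.resize(ims[n][r[1]:r[3],r[0]:r[2]],None,fx=k,fy=k,interpolation=cv2.INTER_CUBIC))
    np.save(f'sh_{n}.npy',ims[n])
x,f=silfit(WBAR,m_red,(.5675,-.377,.2),('top',)); print(x,f)
s=arm.observe();print(s['ee_pos'])
need([.5675,-.377,.2],-78.5)
snap('top',(150,160,450,360),2.6,'pics/ab.png')
snap('side',(220,100,540,380),2,'pics/ac.png')
"
```

```text
[ 0.56000251 -0.37670503  0.39257424] 3.6920868347338933
[ 0.58857252 -0.26684249  0.26205933]
t 43.95 need [-0.42 -2.2  -1.24] [-0.02  0.31 -2.62] F [ 0.7 -0.4 -0.4] gap 0.0607 j [-14.  33.  52.  97. -30.  63. -13.][ WARN:0@37.462] global loadsave.cpp:1063 imwrite_ Unsupported depth image for selected encoder is fallbacked to CV_8U.
```

View pics/sh_side.png

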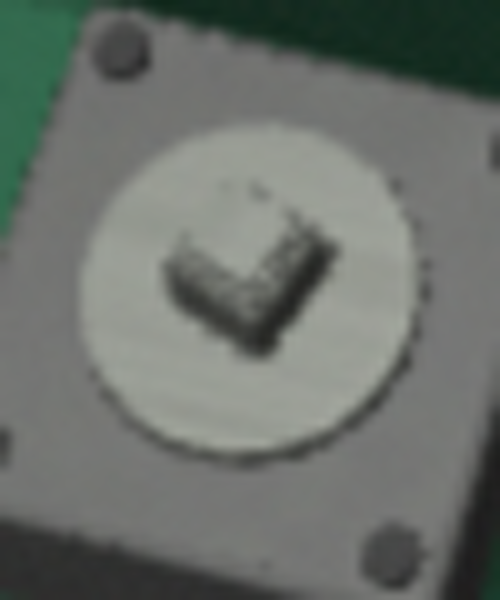

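View pics/sh_top.png

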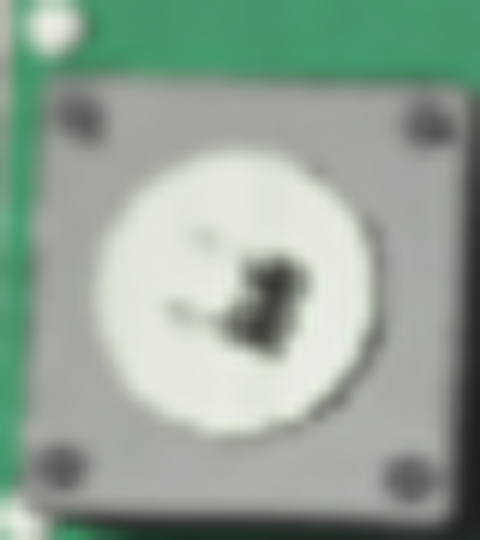

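View pics/ac.png

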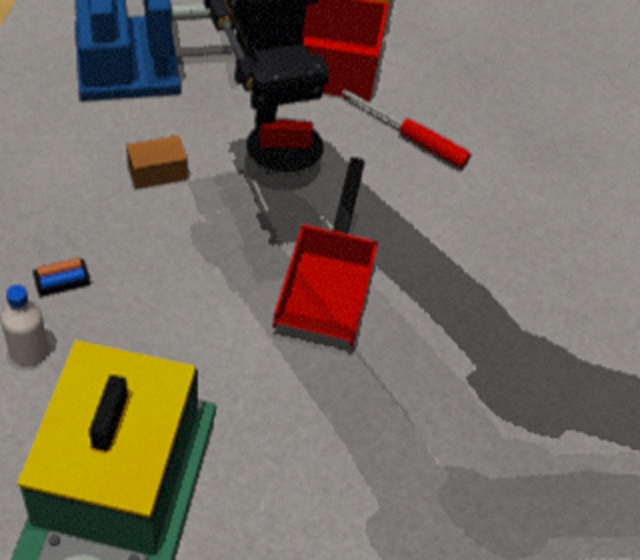

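View pics/ab.png

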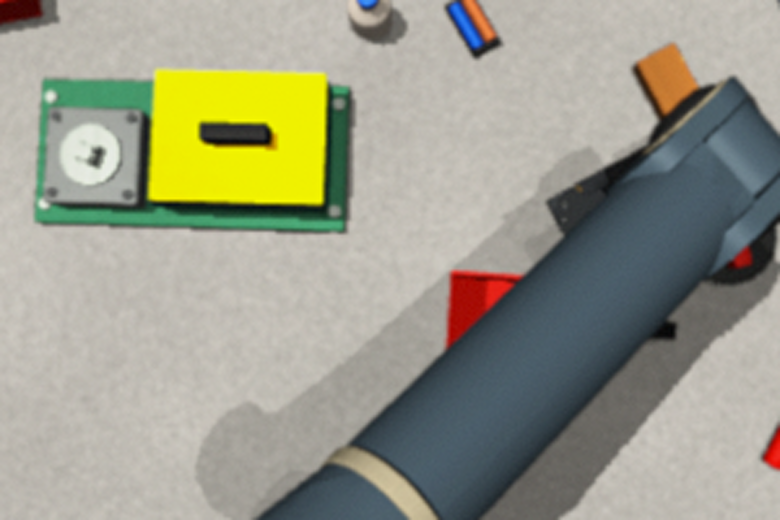

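```bash
python3 -c "
from h import *
f=lambda x,y,k=10,o=(235,365):(o[0]+x/k-.45,o[1]+y/k-.45)
P=unproj('side',[f(262,352),f(335,255),f(170,300)],.07)
print(P)
for i in(1,2):
    d=P[i]-P[0]; print(np.hypot(*d[:2]),np.degrees(np.arctan2(d[1],d[0])))
# shadow boundaries in top
# overlays
im0=np.load('sh_side.npy').astype(np.uint8);im1=np.load('sh_top.npy').astype(np.uint8)
tp=(.647,.110,-.01)
c=T2(np.array([[-.015,.150,0]]),tp)[0];print(c)
for n,im,r,k in(('side',im0,(235,365,285,425),10),('top',im1,(165,195,205,240),12)):
  out=[]
  for ph in(-10,-20,-30):
    big=cv2.resize(im[r[1]:r[3],r[0]:r[2]],None,fx=k,fy=k,interpolation=cv2.INTER_CUBIC)
    for P in(box(-10,10,-10,10,70,70.1),box(-10,10,-10,10,88.5,88.6),box(-6.5,6.5,-6.5,6.5,93.9,94),cyl(30,69.9,70)):
        q=(proj(n,T2(P,(c[0],c[1],np.radians(ph))))-[r[0],r[1]]+.5)*k
        cv2.polylines(big,[cv2.convexHull(q.astype(np.int32))],True,(255,0,255),1)
    out.append(big)
  o=np.hstack(out); s=800/o.shape[1]; cv2.imwrite(f'pics/ov_{n}.png',cv2.resize(o,None,fx=s,fy=s,interpolation=cv2.INTER_AREA))
"
```

```text
[[0.62727366 0.2727689  0.07      ]
 [0.62005897 0.2527961  0.07      ]
 [0.6459005  0.267631   0.07      ]]
0.02123592544011347 -109.86102109483633
0.019322453400646186 -15.420631212314635
[0.63350072 0.2601425  0.        ]
```

View pics/ov_side.png

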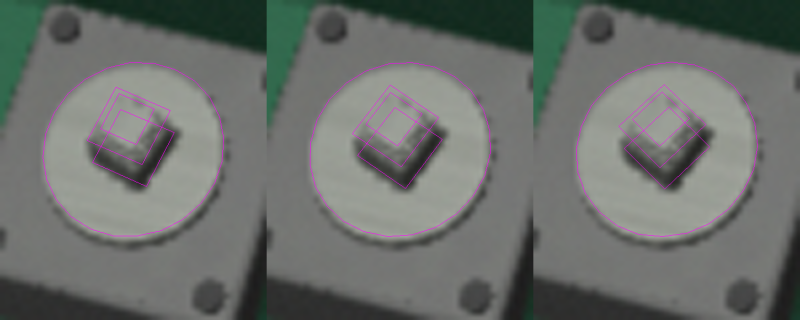

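View pics/ov_top.png

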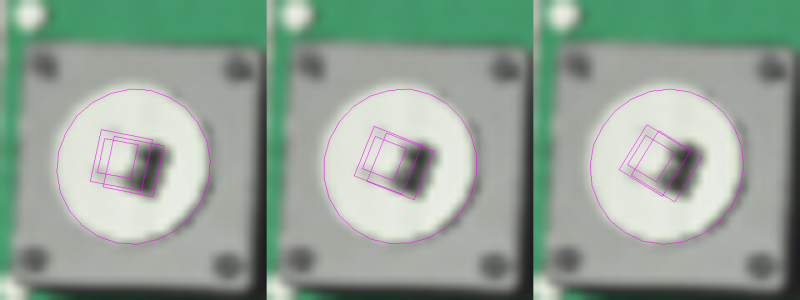

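```bash
cat > shaft.py <<'E'
from h import *
def collar(ims,p0):
    for n in('side','top'):
        th=150 if n=='side' else 205
        def mf(im):
            g=im.max(2); m=(g>np.percentile(g[len(g)//2-14:len(g)//2+14,len(g[0])//2-14:len(g[0])//2+14],50)*.87).astype(np.uint8)
            m=cv2.morphologyEx(m,cv2.MORPH_CLOSE,np.ones((9,9))); m=cv2.morphologyEx(m,cv2.MORPH_OPEN,np.ones((7,7)));return m
        x,f=silfit([cyl(30,69.9,70,40)],mf,p0,(n,),ims=ims,pad=4); print("collar",n,np.round(x[:2],4),round(f,3))
def shang(im,c):
    n='side';r=(235,365,285,425);k=8
    g=cv2.resize(im[r[1]:r[3],r[0]:r[2]].astype(np.float32).max(2),None,fx=k,fy=k,interpolation=cv2.INTER_CUBIC)
    def masks(p):
        H=np.zeros(g.shape,np.uint8);Tm=H.copy()
        q=lambda P:cv2.convexHull(((proj(n,T2(P,p))-[r[0],r[1]]+.5)*k).astype(np.int32))
        cv2.fillConvexPoly(H,q(np.vstack([box(-10,10,-10,10,70,88.5)])),1); cv2.fillConvexPoly(Tm,q(box(-10,10,-10,10,88.4,88.5)),1); return H.astype(bool)&~Tm.astype(bool)
    col=np.zeros(g.shape,np.uint8); cv2.fillConvexPoly(col,cv2.convexHull(((proj(n,T2(cyl(26,69.9,70),(c[0],c[1],0)))-[r[0],r[1]]+.5)*k).astype(np.int32)),1)
    dark=((g<np.median(g[col>0])*.8)&(col>0))
    best=[]
    for a in range(-45,16,1):
        b=min(((np.logical_xor(masks((c[0]+dx,c[1]+dy,np.radians(a))),dark).sum()/dark.sum(),dx,dy) for dx in np.arange(-.003,.0031,.0015) for dy in np.arange(-.003,.0031,.0015)))
        best.append((round(float(b[0]),3),a,b[1],b[2]))
    best.sort(); print(best[:6])
E
python3 -c "
from shaft import *
ims={n:np.load(f'sh_{n}.npy').astype(np.uint8) for n in('side','top')}
collar(ims,(.634,.261,0)); shang(ims['side'],(.6325,.261))
for c in ('side','top'):
    x,f=silfit(COVER,m_yel,(.648,.110,-.01),(c,),z=.088,ims=ims); print(c,np.round(x,4),round(f,3))
"
```

```text
collar side [0.633  0.2619] 0.111
collar top [0.6286 0.2559] 0.538
[(0.479, -19, np.float64(0.0), np.float64(0.0)), (0.481, -20, np.float64(0.0), np.float64(0.0)), (0.482, -21, np.float64(0.0), np.float64(0.0)), (0.483, -15, np.float64(0.0), np.float64(0.0)), (0.484, -22, np.float64(0.0), np.float64(0.0)), (0.484, -17, np.float64(0.0), np.float64(0.0))]
side [ 0.6487  0.1109 -0.0098] 0.014
top [ 0.6499  0.1101 -0.0114] 0.035
```

```bash
python3 -c "
from h import *
for n,r,k,th in(('top',(165,195,205,240),12,225),('side',(235,365,285,425),10,0)):
    im=np.load(f'sh_{n}.npy').astype(np.uint8); b=cv2.resize(im[r[1]:r[3],r[0]:r[2]],None,fx=k,fy=k,interpolation=cv2.INTER_CUBIC)
    g=b.max(2); t,m=cv2.threshold(g[int(.2*len(g)):int(.85*len(g))],0,255,cv2.THRESH_OTSU); m=(g>(195 if n=='top' else 148)).astype(np.uint8)
    cs,_=cv2.findContours(m,cv2.RETR_EXTERNAL,cv2.CHAIN_APPROX_NONE)
    c=max(cs,key=cv2.contourArea); e=cv2.fitEllipse(cv2.convexHull(c)); 
    px=(r[0]+(e[0][0]+.5)/k-.5,r[1]+(e[0][1]+.5)/k-.5); print(n,e,px,unproj(n,[px],.07))
"
```

```text
top ((232.7488250732422, 291.9538269042969), (272.75531005859375, 285.6876525878906), 25.487638473510742) (183.93740208943686, 218.87115224202475) [[0.63500606 0.26172015 0.07      ]]
side ((249.15383911132812, 288.2315368652344), (309.7987976074219, 334.9019775390625), 57.55913543701172) (259.4653839111328, 393.37315368652344) [[0.63299352 0.26225298 0.07      ]]
```

```bash
python3 -c "
from h import *
def mred(im):
    m=m_red(im).astype(np.uint8); cs,_=cv2.findContours(m,cv2.RETR_EXTERNAL,cv2.CHAIN_APPROX_NONE); 
    h,w=m.shape; c=min(cs,key=lambda c:np.hypot(*(c.reshape(-1,2).mean(0)-[w/2,h/2])) if cv2.contourArea(c)>40 else 1e9); o=np.zeros_like(m); cv2.drawContours(o,[c],-1,1,-1); return o
import cv2
a={'top':cv2.imread('pics/top0.png'),'side':cv2.imread('pics/side0.png')}
b={n:read_camera(n) for n in a}
for nm,ims,cs in(('t0',a,('top','side')),('now',b,('side',))):
  for c in cs:
    x,f=silfit(WBAR,mred,(.566,-.377,.18),(c,),ims=ims,pad=8); print(nm,c,np.round(x,4),np.degrees(x[2]),f)
"
```

```text
t0 top [ 0.5681 -0.3768  0.2006] 11.495591097122663 0.08638817845978972
t0 side [ 0.565  -0.3757  0.1904] 10.90712050379984 0.12000878782885703
now side [ 0.5654 -0.3762  0.1442] 8.263799740714559 0.25364854802680564
```

>>> drive_tool:
  deltas:
    - [-0.1, -0.5, -0.2, 0, 0.15, -0.9, 0.3]
    - [-0.2, -0.7, -0.3, 0, 0.15, -0.9, 0.3]
    - [-0.15, -0.6, -0.4, 0, 0, -0.85, 0.3]
    - [0, -0.3, -0.3, 0, 0, 0, 0.3]
    - [0, 0, 0, 0, 0, 0, 0.3]

```text
time: 44.65
ee_pos: [0.5667, -0.3737, 0.2006]
eef_rot: [[0.187, 0.004, 0.982], [-0.982, 0.004, 0.187], [-0.003, -1.0, 0.005]]
wrist_force: [0.2, 0.3, 1.3]
finger_gap: 0.0609
```

```bash
python3 -c "
from cov import *
need([.566,-.3765,.16],-79)"
```

```text
t 44.65 need [-0.01 -0.06 -0.81] [-0.03  0.03  0.03] F [0.2 0.3 1.3] gap 0.0609 j [ -3.  41.  53.  95. -37.  63. -19.]
```

>>> drive_tool:
  deltas:
    - [0, -0.05, -0.4, -0.03, 0.03, 0, 0.3]
    - [0, 0, -0.5, 0, 0, 0, 0.3]
    - [0, 0, -0.5, 0, 0, 0, 0.3]
    - [0, 0, 0, 0, 0, 0, 0.3]

```text
time: 45.05
ee_pos: [0.5686, -0.3735, 0.1282]
eef_rot: [[0.191, 0.003, 0.982], [-0.982, 0.002, 0.191], [-0.001, -1.0, 0.003]]
wrist_force: [-0.3, 0.2, 0.1]
finger_gap: 0.0607
```

```bash
python3 -c "
from cov import *
need([.566,-.3765,.108],-79)
snap('side',(260,60,460,220),4,'pics/ad.png')"
```

```text
t 45.05 need [-0.05 -0.06 -0.4 ] [-0.01  0.02 -0.  ] F [-0.3  0.2  0.1] gap 0.0607 j [ -1.  46.  49.  97. -41.  56. -16.]
```

View pics/ad.png

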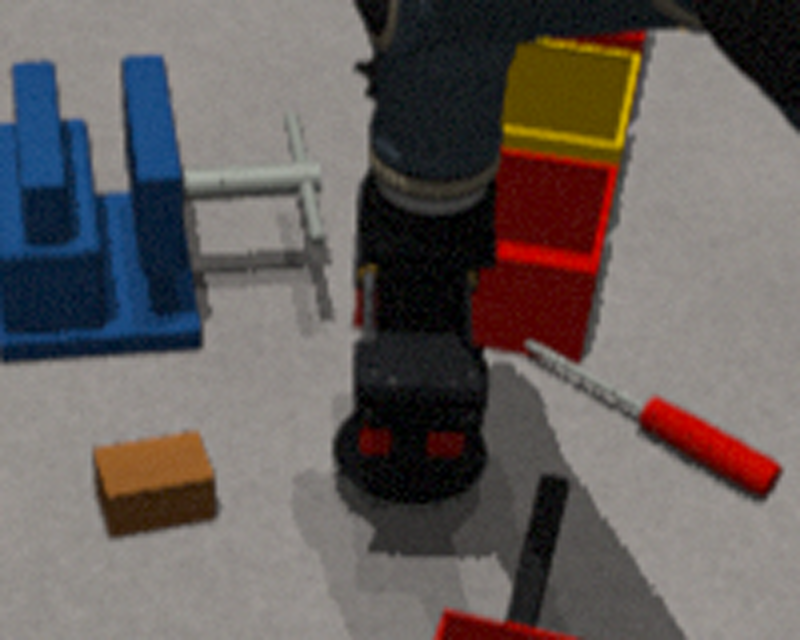

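>>> drive_tool:
  deltas:
    - [-0.04, -0.06, -0.2, 0, 0.02, 0, 0.3]
    - [0, 0, -0.2, 0, 0, 0, 0.3]
    - [0, 0, 0, 0, 0, 0, 0.3]

```text
time: 45.4
ee_pos: [0.5693, -0.3774, 0.1119]
eef_rot: [[0.194, 0.007, 0.981], [-0.981, -0.003, 0.194], [0.004, -1.0, 0.006]]
wrist_force: [-0.0, 0.8, 0.1]
finger_gap: 0.0616
```

```bash
python3 -c "
from cov import *
need([.566,-.3765,.108],-79)"
```

```text
t 45.4 need [-0.07  0.02 -0.08] [ 0.02  0.06 -0.03] F [-0.   0.8  0.1] gap 0.0616 j [ -0.  47.  48.  97. -42.  55. -15.]
```

>>> drive_tool:
  deltas:
    - [-0.1, 0.01, -0.06, 0.02, 0.06, -0.03, 0.3]
    - [0, 0, 0, 0, 0, 0, 0.3]
    - [0, 0, 0, 0, 0, 0, 1]
    - [0, 0, 0, 0, 0, 0, 1]
    - [0, 0, 0, 0, 0, 0, 1]
    - [0, 0, 0, 0, 0, 0, 1]
    - [0, 0, 0, 0, 0, 0, 1]
    - [0, 0, 0, 0, 0, 0, 1]

```text
time: 46.2
ee_pos: [0.5645, -0.3774, 0.1109]
eef_rot: [[0.19, 0.002, 0.982], [-0.982, -0.001, 0.19], [0.001, -1.0, 0.002]]
wrist_force: [-0.7, 3.5, 2.4]
finger_gap: 0.0207
```

```bash
python3 -c "
from cov import *
need([.566,-.3765,.108],-79)"
```

```text
t 46.2 need [ 0.03  0.02 -0.06] [0.01 0.02 0.01] F [-0.7  3.5  2.4] gap 0.0207 j [ -0.  47.  48.  98. -42.  55. -15.]
```

>>> drive_tool:
  deltas:
    - [0, 0, 0, 0, 0, 0, 1]
    - [0, 0, 0, 0, 0, 0, 1]
    - [0, 0, 0.3, 0, 0, 0, 1]
    - [0, 0, 0.7, 0, 0, 0, 1]
    - [0, 0.2, 0.8, 0, 0, 0.3, 1]
    - [0, 0.4, 0.8, 0, 0, 0.5, 1]
    - [0, 0.7, 0.6, 0, 0, 0.6, 1]
    - [0.1, 0.8, 0.3, 0, 0, 0.6, 1]
    - [0.1, 0.8, 0.1, 0, 0, 0.6, 1]
    - [0.1, 0.8, 0, 0, 0, 0.6, 1]

```text
time: 47.2
ee_pos: [0.5728, -0.1955, 0.3016]
eef_rot: [[0.541, 0.002, 0.841], [-0.841, -0.009, 0.541], [0.009, -1.0, -0.003]]
wrist_force: [1.0, 0.6, -2.9]
finger_gap: 0.0178
```

```bash
python3 -c "
from cov import *
need([.6333,.2615,.29],-18)"
```

```text
t 47.2 need [ 1.21  9.14 -0.23] [0.07 0.04 5.71] F [ 1.   0.6 -2.9] gap 0.0178 j [-25.  27.  55. 100. -24.  66. -19.]
```

>>> drive_tool:
  deltas:
    - [0.12, 0.85, 0, 0.01, 0, 0.57, 1]
    - [0.12, 0.9, 0, 0.01, 0, 0.57, 1]
    - [0.12, 0.9, 0, 0.01, 0, 0.57, 1]
    - [0.12, 0.9, 0, 0.01, 0, 0.57, 1]
    - [0.12, 0.9, 0, 0.01, 0, 0.57, 1]
    - [0.12, 0.9, 0, 0, 0, 0.57, 1]
    - [0.12, 0.9, 0, 0, 0, 0.57, 1]
    - [0.12, 0.9, 0, 0, 0, 0.57, 1]
    - [0.12, 0.9, 0, 0, 0, 0.57, 1]
    - [0.12, 0.7, 0, 0, 0, 0.5, 1]

```text
time: 48.2
ee_pos: [0.6293, 0.2553, 0.3112]
eef_rot: [[0.954, 0.012, 0.3], [-0.3, 0.005, 0.954], [0.01, -1.0, 0.009]]
wrist_force: [1.1, 0.4, -2.7]
finger_gap: 0.0179
```

```bash
python3 -c "
from cov import *
need([.6333,.2615,.25],-18)"
```

```text
t 48.2 need [ 0.08  0.12 -1.22] [-0.05  0.1  -0.08] F [ 1.1  0.4 -2.7] gap 0.0179 j [-53.  31.  42.  88. -22.  69. -25.]
```

>>> drive_tool:
  deltas:
    - [0.04, 0.02, -0.5, -0.05, 0.1, -0.06, 1]
    - [0, 0, -0.5, 0, 0, 0, 1]
    - [0, 0, -0.4, 0, 0, 0, 1]
    - [0, 0, -0.2, 0, 0, 0, 1]
    - [0, 0, 0, 0, 0, 0, 1]

```text
time: 48.7
ee_pos: [0.6305, 0.2635, 0.2299]
eef_rot: [[0.955, 0.002, 0.297], [-0.297, 0.001, 0.955], [0.002, -1.0, 0.001]]
wrist_force: [-0.4, -0.0, -2.6]
finger_gap: 0.0176
```

```bash
python3 -c "
from cov import *
need([.6333,.2615,.225],-18)
im=read_camera('side')
s=arm.observe();z=s['ee_pos'][2]-.111
R=s['eef_rot'];yaw=np.arctan2(R[1,0],R[0,0])+np.pi/2
overlay('side',im,[cyl(50,24,34),box(-33,33,-9,9,34,68),box(-23,23,-23,23,0,24)],(s['ee_pos'][0],s['ee_pos'][1],yaw),(255,255,0),z=z)
cv2.imwrite('pics/ae.png',cv2.resize(im[290:470,180:360],None,fx=3.3,fy=3.3,interpolation=cv2.INTER_CUBIC))
"
```

```text
t 48.7 need [ 0.06 -0.04 -0.1 ] [-0.01  0.02 -0.1 ] F [-0.4 -0.  -2.6] gap 0.0176 j [-52.  35.  40.  92. -25.  62. -23.]
```

View pics/ae.png

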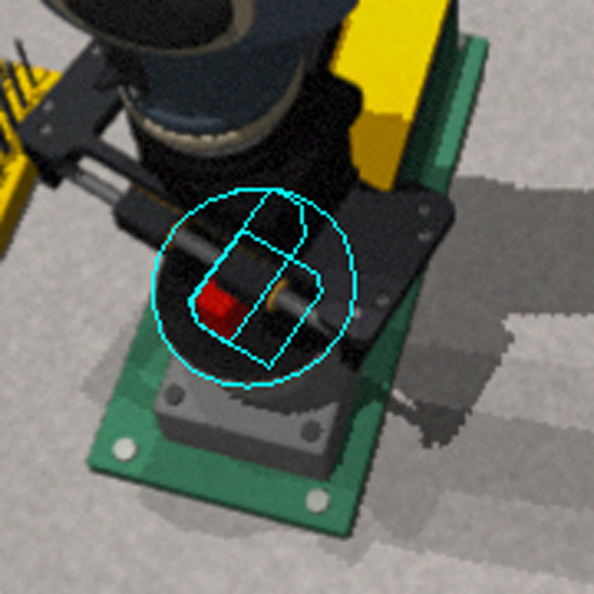

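>>> drive_tool:
  deltas:
    - [0.06, -0.04, -0.1, -0.01, 0.02, -0.08, 1]
    - [0, 0, -0.2, 0, 0, 0, 1]
    - [0, 0, 0, 0, 0, 0, 1]

```text
time: 49.05
ee_pos: [0.6358, 0.2601, 0.218]
eef_rot: [[0.951, 0.005, 0.309], [-0.309, 0.002, 0.951], [0.005, -1.0, 0.003]]
wrist_force: [-0.4, -0.1, -2.9]
finger_gap: 0.0178
```

```bash
python3 -c "
from cov import *
need([.6333,.2615,.181],-18)"
```

```text
t 49.05 need [-0.05  0.03 -0.74] [-0.01  0.05  0.  ] F [-0.4 -0.1 -2.9] gap 0.0178 j [-52.  36.  39.  92. -26.  60. -23.]
```

>>> drive_tool:
  deltas:
    - [-0.05, 0.03, -0.15, 0, 0.04, 0, 1]
    - [0, 0, -0.15, 0, 0, 0, 1]
    - [0, 0, -0.1, 0, 0, 0, 1]

```text
time: 49.35
ee_pos: [0.634, 0.2616, 0.1981]
eef_rot: [[0.951, 0.003, 0.31], [-0.31, 0.003, 0.951], [0.002, -1.0, 0.004]]
wrist_force: [1.0, -0.3, -2.1]
finger_gap: 0.0177
```

```bash
python3 -c "
from cov import *
need([.6333,.2615,.181],-18)"
```

```text
t 49.35 need [-0.01 -0.   -0.34] [-0.02  0.02  0.01] F [ 1.  -0.3 -2.1] gap 0.0177 j [-51.  37.  39.  93. -26.  59. -22.]
```

Below the tip (.205) already without contact force: the bore is over the shaft. Continue.

>>> drive_tool:
  deltas:
    - [0, 0, -0.12, 0, 0, 0, 1]
    - [0, 0, -0.12, 0, 0, 0, 1]
    - [0, 0, -0.1, 0, 0, 0, 1]

```text
time: 49.65
ee_pos: [0.6336, 0.262, 0.1801]
eef_rot: [[0.951, 0.001, 0.309], [-0.309, 0.003, 0.951], [0.0, -1.0, 0.003]]
wrist_force: [-10.1, -2.8, 29.0]
finger_gap: 0.0176
```

>>> drive_tool:
  deltas:
    - [0, 0, 0, 0, 0, -0.4, 1]
    - [0, 0, 0, 0, 0, -0.6, 1]
    - [0, 0, 0, 0, 0, -0.6, 1]
    - [0, 0, 0, 0, 0, -0.6, 1]

```text
time: 50.05
ee_pos: [0.6333, 0.2612, 0.1803]
eef_rot: [[0.833, 0.0, 0.554], [-0.554, 0.003, 0.833], [-0.001, -1.0, 0.002]]
wrist_force: [0.0, 0.4, -1.8]
finger_gap: 0.0177
```

```bash
python3 -c "
from cov import *
need([.6336,.262,.181],-75)
print(arm.observe()['wrist_torque'])"
```

```text
t 50.05 need [0.01 0.02 0.01] [-0.02  0.01 -6.02] F [ 0.   0.4 -1.8] gap 0.0177 j [-53.  39.  42.  94. -30.  58. -35.]
[-0.10534909  0.24625069  0.19048972]
```

Torque about 0.19 N m: the shaft is turning. Continue.

>>> drive_tool:
  deltas:
    - [0, 0, 0, 0, 0, -0.7, 1]
    - [0, 0, 0, 0, 0, -0.7, 1]
    - [0, 0, 0, 0, 0, -0.7, 1]
    - [0, 0, 0, 0, 0, -0.7, 1]
    - [0, 0, 0, 0, 0, -0.7, 1]
    - [0, 0, 0, 0, 0, -0.7, 1]
    - [0, 0, 0, 0, 0, -0.6, 1]

```text
time: 50.75
ee_pos: [0.6329, 0.2617, 0.1803]
eef_rot: [[0.381, 0.001, 0.925], [-0.925, 0.002, 0.381], [-0.001, -1.0, 0.001]]
wrist_force: [-0.9, 0.5, -1.0]
finger_gap: 0.0179
```

```bash
python3 -c "
from cov import *
need([.6336,.262,.181],-75)
print(arm.observe()['wrist_torque'])"
```

```text
t 50.75 need [0.01 0.01 0.01] [-0.01  0.01 -1.07] F [-0.9  0.5 -1. ] gap 0.0179 j [-58.  43.  50.  95. -37.  61. -64.]
[-0.21603755  0.21742779  0.21712362]
```

>>> drive_tool:
  deltas:
    - [0, 0, 0, 0, 0, -0.5, 1]
    - [0, 0, 0, 0, 0, -0.5, 1]
    - [0, 0, 0, 0, 0, -0.4, 1]

```text
time: 51.05
ee_pos: [0.6329, 0.2619, 0.1803]
eef_rot: [[0.216, 0.001, 0.976], [-0.976, 0.001, 0.216], [-0.0, -1.0, 0.001]]
wrist_force: [-0.3, -0.4, -0.7]
finger_gap: 0.0179
```

```bash
python3 -c "
from cov import *
need([.6336,.262,.181],-75)
print(arm.observe()['wrist_torque'])"
```

```text
t 51.05 need [0.01 0.   0.01] [-0.    0.    0.36] F [-0.3 -0.4 -0.7] gap 0.0179 j [-59.  44.  53.  95. -39.  62. -72.]
[-0.20019813  0.29344895  0.18567621]
```

>>> drive_tool:
  deltas:
    - [0, 0, 0, 0, 0, -0.4, 1]
    - [0, 0, 0, 0, 0, -0.4, 1]

```text
time: 51.25
ee_pos: [0.6329, 0.262, 0.1803]
eef_rot: [[0.12, 0.0, 0.993], [-0.993, 0.0, 0.12], [-0.0, -1.0, 0.0]]
wrist_force: [-0.8, -0.4, -0.8]
finger_gap: 0.0176
```

```bash
python3 -c "
from cov import *
need([.6336,.262,.181],-80)
print(arm.observe()['wrist_torque'])"
```

```text
t 51.25 need [ 0.01 -0.    0.01] [-0.    0.    0.45] F [-0.8 -0.4 -0.8] gap 0.0176 j [-60.  44.  54.  95. -40.  62. -77.]
[-0.14203604  0.2674489   0.17660722]
```

>>> drive_tool:
  deltas:
    - [0, 0, 0, 0, 0, -0.35, 1]
    - [0, 0, 0, 0, 0, -0.35, 1]

```text
time: 51.45
ee_pos: [0.6329, 0.2622, 0.1803]
eef_rot: [[0.035, 0.0, 0.999], [-0.999, -0.001, 0.035], [0.001, -1.0, 0.0]]
wrist_force: [-0.0, -0.4, -0.4]
finger_gap: 0.0173
```

```bash
python3 -c "
from cov import *
need([.6336,.262,.181],-80)
print(arm.observe()['wrist_torque'])"
```

```text
t 51.45 need [ 0.01 -0.    0.01] [0.   0.   1.16] F [-0.  -0.4 -0.4] gap 0.0173 j [-60.  45.  55.  95. -41.  63. -81.]
[-0.17431191  0.28484758  0.51100016]
```

>>> drive_tool:
  deltas:
    - [0, 0, 0, 0, 0, -0.35, 1]
    - [0, 0, 0, 0, 0, -0.3, 1]

```text
time: 51.65
ee_pos: [0.6331, 0.2624, 0.1804]
eef_rot: [[-0.039, 0.0, 0.999], [-0.999, -0.003, -0.039], [0.002, -1.0, 0.001]]
wrist_force: [0.6, 0.1, -2.3]
finger_gap: 0.0184
```

```bash
python3 -c "
from cov import *
need([.6336,.262,.181],-80)
print(arm.observe()['wrist_torque'])"
```

```text
t 51.65 need [ 0.01 -0.01  0.01] [0.02 0.01 1.78] F [ 0.6  0.1 -2.3] gap 0.0184 j [-61.  45.  56.  95. -41.  63. -85.]
[-0.12215928 -0.03002572  0.89781641]
```

>>> drive_tool:
  deltas:
    - [0, 0, -0.08, 0, 0, 0, 1]
    - [0, 0, -0.08, 0, 0, 0, 1]
    - [0, 0, 0, 0, 0, 0, 0.7]
    - [0, 0, 0, 0, 0, 0, 0.5]
    - [0, 0, 0, 0, 0, 0, 0.4]
    - [0, 0, 0, 0, 0, 0, 0.4]
    - [0, 0, 0, 0, 0, 0, 0.4]
    - [0, 0, 0.4, 0, 0, 0, 0.4]
    - [0, 0, 0.8, 0, 0, 0, 0.4]
    - [-0.3, 0, 0.9, 0, 0, 0, 0.4]

```text
time: 52.65
ee_pos: [0.6174, 0.2624, 0.2844]
eef_rot: [[-0.033, -0.007, 0.999], [-0.999, -0.004, -0.033], [0.005, -1.0, -0.007]]
wrist_force: [-0.4, 1.0, 0.4]
finger_gap: 0.0521
```

>>> drive_tool:
  deltas:
    - [-0.7, 0.3, 0.5, 0, 0, 0, 0.4]
    - [-0.9, 0.5, 0.2, 0, 0, 0, 0.4]
    - [-0.9, 0.5, 0, 0, 0, 0, 0.4]
    - [-0.7, 0.5, 0, 0, 0, 0, 0.4]
    - [0, 0, 0, 0, 0, 0, 0.4]

```text
time: 53.15
ee_pos: [0.456, 0.3517, 0.3345]
eef_rot: [[-0.039, 0.007, 0.999], [-0.999, 0.005, -0.039], [-0.006, -1.0, 0.007]]
wrist_force: [0.2, 0.9, 0.6]
finger_gap: 0.0523
```

```bash
python3 -c "
from cov import *
s=arm.observe();print(s['time'],s['ee_pos'])
ims={n:read_camera(n) for n in('side','top')}
def mred(im):
    m=m_red(im).astype(np.uint8); return m
for c in ims:
  for z in(.07,.074,.08,.09):
    x,f=silfit(WBAR,mred,(.6335,.2615,0),(c,),ims=ims,pad=8,z=z); print(c,z,np.round(x,4),np.degrees(x[2]),round(f,3))
o=ims['side'].copy(); cv2.imwrite('pics/af.png',cv2.resize(o[120:480,180:500],None,fx=1.65,fy=1.65))
cv2.imwrite('pics/ag.png',cv2.resize(ims['top'][160:340,150:450],None,fx=2.6,fy=2.6))
"
```

```text
53.15 [0.4560296  0.35167712 0.33445952]
side 0.07 [0.634  0.2611 0.0311] 1.7810900247892691 0.077
side 0.074 [0.6334 0.2626 0.0387] 2.2179740145201072 0.088
side 0.08 [0.632  0.265  0.0252] 1.4455711342680377 0.101
side 0.09 [0.6302 0.2689 0.0289] 1.6546318711634718 0.128
top 0.07 [0.6363 0.264  0.0354] 2.030265253410198 0.063
top 0.074 [0.6357 0.2629 0.049 ] 2.8075886267709236 0.067
top 0.08 [0.635  0.2611 0.0437] 2.5032480358938964 0.07
top 0.09 [0.6336 0.2586 0.0468] 2.6837461086201104 0.076
```

View pics/af.png

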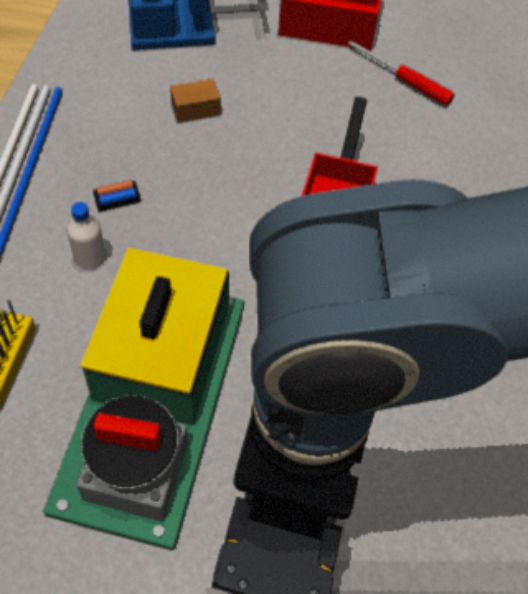

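View pics/ag.png

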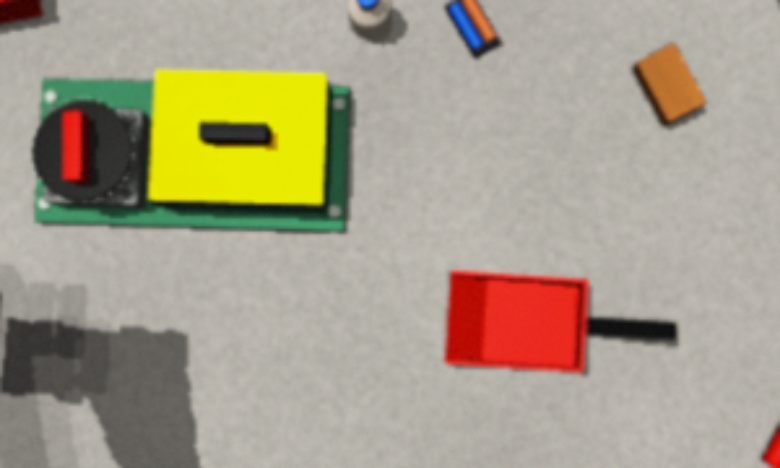

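```bash
python3 -c "
from cov import *
ims={n:read_camera(n) for n in('side','top')}
for c in ims:
    print(silfit(COVER,m_yel,(.648,.110,-.01),(c,),z=.088,ims=ims))
print(silfit(SCOOP,m_scoop,(.4767,-.1788,1.517),('top',),ims=ims))
print(arm.job_done())"
```

```text
(array([ 0.64849509,  0.11113728, -0.01282189]), np.float64(0.01564423625499204))
(array([ 0.65001078,  0.11023778, -0.00770945]), np.float64(0.03559491340898122))
(array([ 0.47788216, -0.17937391,  1.52061215]), np.float64(0.032823047251687554))
the job is handed in; nothing more can be done
None
```

The tumbler is loaded and the job was handed in at about 53 s; no verdict came back. I put all four wooden blocks in the tub and tipped the six balls in with the scoop's lip close over the rim. Then I stood the scoop back up, pressed the cover down, and turned the handwheel clockwise to its stop.

Last checks:
- **Blocks and balls:** The top camera showed four blocks and six balls in the tub before the cover went on. One block came to rest leaning on its neighbour; its top was well below the cover.
- **Scoop:** It is empty and upright, about 1 cm from where it started. It slipped about 12° nose-down in the grip while being carried. I measured the tilt and corrected for it, and no balls were lost.
- **Cover and seal:** The cover is flat on the tub. Closed fingertips pressed on its handle stopped firm at 34 N with the tool at 0.205 m, which is the height for a fully home seal. The cameras alone fix the cover's height only to within a few millimetres.
- **Handwheel:** It pushed home with the tool at 0.180 m against 0.181 m expected, at 29 N. Turning torque rose from about 0.2 to 0.9 N m at the stop. The wheel's angle reads about 3° past the figure I worked out for the stop plus play, which is within camera error.
- **Other things:** The glue bottle, battery box, offcut and screwdriver look unmoved, and the gripper was clear of everything at hand-in.

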